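Load the logger docking tray and slide it home

TASK

Lay every temperature logger flat on the white tray, one to a painted cell and squarely inside its outline, blue loggers in the blue row and orange ones in the orange row, while the locking pin still holds the tray. When all are in place, draw the red-topped pin up out of the yellow bracket and park it upright in the green side notch, hanging by its collar at the closed end, then slide the tray fully home against the dock with the loggers still neatly in their cells. Leave the other things on the bench where they are.

Things in the scene. Friction and masses are not known exactly. Their poses are not given: they have to be found in the camera images.
- blue1: blue temperature logger, a flat box 70 mm long (its x) x 44 mm wide (its y) x 30 mm high with black bumper bands and a grey display on top; origin at the centre of its underside, z up. Colours match the painted cells. The number of loggers differs from start to start; an absent one reads None.
- orange1: orange temperature logger, a flat box 70 mm long (its x) x 44 mm wide (its y) x 30 mm high with black bumper bands and a grey display on top; origin at the centre of its underside, z up. Colours match the painted cells. The number of loggers differs from start to start; an absent one reads None.
- blue2: blue temperature logger, a flat box 70 mm long (its x) x 44 mm wide (its y) x 30 mm high with black bumper bands and a grey display on top; origin at the centre of its underside, z up. Colours match the painted cells. The number of loggers differs from start to start; an absent one reads None.
- orange2: orange temperature logger, a flat box 70 mm long (its x) x 44 mm wide (its y) x 30 mm high with black bumper bands and a grey display on top; origin at the centre of its underside, z up. Colours match the painted cells. The number of loggers differs from start to start; an absent one reads None.
- blue3: blue temperature logger, a flat box 70 mm long (its x) x 44 mm wide (its y) x 30 mm high with black bumper bands and a grey display on top; origin at the centre of its underside, z up. Colours match the painted cells. The number of loggers differs from start to start; an absent one reads None.
- orange3: orange temperature logger, a flat box 70 mm long (its x) x 44 mm wide (its y) x 30 mm high with black bumper bands and a grey display on top; origin at the centre of its underside, z up. Colours match the painted cells. The number of loggers differs from start to start; an absent one reads None.
- pin: locking pin standing upright: steel shaft 12 mm in diameter and 38 mm long, then a steel collar 28 mm in diameter and 5 mm thick, then a red grip 22 mm in diameter and 40 mm tall (83 mm in all). Origin at the lower end of the shaft, z up along the pin. At the start it stands in the bore with its collar on the yellow bracket and blocks the tray.
- bore (a point): mouth of the 14 mm bore through the yellow bracket, at the bracket's top face, on the bore's axis (bracket 18 mm thick; the shaft must rise 38 mm to be clear)
- notch (a point): seat at the closed end of the parking notch in the green side plate, at the plate's top face (12 mm thick plate, 47 mm above the base plate, 110 mm to +x of the bore). x runs along the slot, z up; the slot is 16 mm wide and open to -x, facing the bracket; its mouth is 30 mm to -x. Parked, the shaft hangs in the slot, the collar rests on the plate: the pin's origin is 38 mm below this point.
- push_tab (a point): top middle of the black upright tab on the tray's near edge: 60 mm wide (y), 12 mm thick (x), standing 50 mm tall; pinch or push it to slide the tray to its +x. The tray resists with about 3 N
- tray_far_edge (a point): middle of the tray's far edge, at half the height of its rim; it touches the dock when the tray is home
- dock_face (a point): point on the front face of the dark dock (250 mm wide, 93 mm tall) that the tray's far edge meets; x points into the dock, along the tray's travel of about 60 mm
- cell_blue_left (a point): centre of the blue-outlined cell, far row, next to the dock, left, on the white tray's floor; the outline is 82 mm along x and 56 mm along y; the frame turns and slides with the tray. Cells are 80 mm apart along y, the rows 100 mm along x; the tray's rim is 8 mm high, its floor 22 mm above the bench
- cell_blue_mid (a point): centre of the blue-outlined cell, far row, next to the dock, mid, on the white tray's floor; the outline is 82 mm along x and 56 mm along y; the frame turns and slides with the tray. Cells are 80 mm apart along y, the rows 100 mm along x; the tray's rim is 8 mm high, its floor 22 mm above the bench
- cell_blue_right (a point): centre of the blue-outlined cell, far row, next to the dock, right, on the white tray's floor; the outline is 82 mm along x and 56 mm along y; the frame turns and slides with the tray. Cells are 80 mm apart along y, the rows 100 mm along x; the tray's rim is 8 mm high, its floor 22 mm above the bench
- cell_orange_left (a point): centre of the orange-outlined cell, near row, left, on the white tray's floor; the outline is 82 mm along x and 56 mm along y; the frame turns and slides with the tray. Cells are 80 mm apart along y, the rows 100 mm along x; the tray's rim is 8 mm high, its floor 22 mm above the bench
- cell_orange_mid (a point): centre of the orange-outlined cell, near row, mid, on the white tray's floor; the outline is 82 mm along x and 56 mm along y; the frame turns and slides with the tray. Cells are 80 mm apart along y, the rows 100 mm along x; the tray's rim is 8 mm high, its floor 22 mm above the bench
- cell_orange_right (a point): centre of the orange-outlined cell, near row, right, on the white tray's floor; the outline is 82 mm along x and 56 mm along y; the frame turns and slides with the tray. Cells are 80 mm apart along y, the rows 100 mm along x; the tray's rim is 8 mm high, its floor 22 mm above the bench
- sleeve: brass insert sleeve, a plain cylinder 38 mm in diameter and 45 mm tall; a bystander
- adapter: small white plug adapter 50 x 34 x 26 mm; a bystander
- screwdriver: screwdriver lying on the bench; a bystander
- tape: roll of yellow tape lying flat, 90 mm across, 22 mm high; a bystander
- mug: blue mug, 80 mm across, 80 mm tall; a bystander
- bottle: white bottle with red cap, 60 mm across, 170 mm tall; a bystander

How it is judged:
On the way, in this order (a step that is already met when the one before it is completed fails the run):
1. every logger lies in a cell of its colour while the pin is still in its bore ((horizontal distance between blue1 and cell_blue_left below 0.01 m or horizontal distance between blue1 and cell_blue_mid below 0.01 m or horizontal distance between blue1 and cell_blue_right below 0.01 m) and z of blue1 in the frame of cell_blue_left between -0.006 and 0.006 m and angle between each of blue1, orange1, blue2, orange2, blue3, orange3's own z axis and vertical below 0.1 rad and angle between the x axis of each of blue1, blue2, blue3 and the x axis of cell_blue_left, either way round below 0.15 rad and linear speed of each of blue1, orange1, blue2, orange2, blue3, orange3 below 0.03 m/s and (horizontal distance between orange1 and cell_orange_left below 0.01 m or horizontal distance between orange1 and cell_orange_mid below 0.01 m or horizontal distance between orange1 and cell_orange_right below 0.01 m) and z of orange1 in the frame of cell_orange_left between -0.006 and 0.006 m and angle between the x axis of each of orange1, orange2, orange3 and the x axis of cell_orange_left, either way round below 0.15 rad and (horizontal distance between blue2 and cell_blue_left below 0.01 m or horizontal distance between blue2 and cell_blue_mid below 0.01 m or horizontal distance between blue2 and cell_blue_right below 0.01 m) and z of blue2 in the frame of cell_blue_left between -0.006 and 0.006 m and (horizontal distance between orange2 and cell_orange_left below 0.01 m or horizontal distance between orange2 and cell_orange_mid below 0.01 m or horizontal distance between orange2 and cell_orange_right below 0.01 m) and z of orange2 in the frame of cell_orange_left between -0.006 and 0.006 m and (horizontal distance between blue3 and cell_blue_left below 0.01 m or horizontal distance between blue3 and cell_blue_mid below 0.01 m or horizontal distance between blue3 and cell_blue_right below 0.01 m) and z of blue3 in the frame of cell_blue_left between -0.006 and 0.006 m and (horizontal distance between orange3 and cell_orange_left below 0.01 m or horizontal distance between orange3 and cell_orange_mid below 0.01 m or horizontal distance between orange3 and cell_orange_right below 0.01 m) and z of orange3 in the frame of cell_orange_left between -0.006 and 0.006 m and horizontal distance between pin and bore below 0.006 m and z of pin in the frame of bore between -0.06 and -0.028 m), for 0.2 s.
2. the pin hangs upright in the side notch, the tray not yet home (x of pin in the frame of notch between -0.014 and 0.008 m and y of pin in the frame of notch between -0.007 and 0.007 m and z of pin in the frame of notch between -0.045 and -0.032 m and angle between pin's own z axis and vertical below 0.12 rad and not (x of tray_far_edge in the frame of dock_face above -0.004 m)), for 0.2 s.
3. the tray is home against the dock (x of tray_far_edge in the frame of dock_face above -0.004 m), for 0.2 s.
At the end, for the whole second after the job is handed in: Every logger present lies flat and at rest in a cell of its own colour, within 10 mm of the cell's centre and 0.15 rad of square; the pin hangs upright in the notch (collar on the plate, within 14 mm of the closed end); the tray's far edge is within 4 mm of the dock; nothing is touched by the robot ((horizontal distance between blue1 and cell_blue_left below 0.01 m or horizontal distance between blue1 and cell_blue_mid below 0.01 m or horizontal distance between blue1 and cell_blue_right below 0.01 m) and z of blue1 in the frame of cell_blue_left between -0.006 and 0.006 m and angle between each of blue1, orange1, blue2, orange2, blue3, orange3's own z axis and vertical below 0.1 rad and angle between the x axis of each of blue1, blue2, blue3 and the x axis of cell_blue_left, either way round below 0.15 rad and linear speed of each of blue1, orange1, blue2, orange2, blue3, orange3, pin below 0.03 m/s and (horizontal distance between orange1 and cell_orange_left below 0.01 m or horizontal distance between orange1 and cell_orange_mid below 0.01 m or horizontal distance between orange1 and cell_orange_right below 0.01 m) and z of orange1 in the frame of cell_orange_left between -0.006 and 0.006 m and angle between the x axis of each of orange1, orange2, orange3 and the x axis of cell_orange_left, either way round below 0.15 rad and (horizontal distance between blue2 and cell_blue_left below 0.01 m or horizontal distance between blue2 and cell_blue_mid below 0.01 m or horizontal distance between blue2 and cell_blue_right below 0.01 m) and z of blue2 in the frame of cell_blue_left between -0.006 and 0.006 m and (horizontal distance between orange2 and cell_orange_left below 0.01 m or horizontal distance between orange2 and cell_orange_mid below 0.01 m or horizontal distance between orange2 and cell_orange_right below 0.01 m) and z of orange2 in the frame of cell_orange_left between -0.006 and 0.006 m and (horizontal distance between blue3 and cell_blue_left below 0.01 m or horizontal distance between blue3 and cell_blue_mid below 0.01 m or horizontal distance between blue3 and cell_blue_right below 0.01 m) and z of blue3 in the frame of cell_blue_left between -0.006 and 0.006 m and (horizontal distance between orange3 and cell_orange_left below 0.01 m or horizontal distance between orange3 and cell_orange_mid below 0.01 m or horizontal distance between orange3 and cell_orange_right below 0.01 m) and z of orange3 in the frame of cell_orange_left between -0.006 and 0.006 m and x of pin in the frame of notch between -0.014 and 0.008 m and y of pin in the frame of notch between -0.007 and 0.007 m and z of pin in the frame of notch between -0.045 and -0.032 m and angle between pin's own z axis and vertical below 0.12 rad and x of tray_far_edge in the frame of dock_face above -0.004 m).
It fails at once if a bystander is moved by more than 60 mm (distance of any of sleeve, adapter, screwdriver, tape, mug, bottle from where it was at the start of the episode above 0.06 m).
Of blue1, orange1, blue2, orange2, blue3, orange3 only 4 to 6 are there at a start; the rules pass over those that are not, and their reading is None.
At some moment in a run one of blue1, orange1, blue2, orange2, blue3, orange3 may be knocked a few centimetres aside while the robot is not near it.
It also fails if it takes over 210 s, if anything falls off the work surface, if the arm or the gripper's body presses on something with over 40 N, if the wrist force passes 120 N, or if a joint passes its speed limit or range.

ROBOT

A 7-joint arm with a two-finger parallel gripper is mounted at the origin on the work surface. World frame = base frame: x ahead of the robot, y to its left, z up, the work surface at z = 0. Lengths are in m, angles in rad, forces in N, time in s.
With the tool pointing down it reaches from about 0.4 to 0.85 m from the base axis. Payload 10.4 kg.
Tool frame: the origin (TCP) lies at the very end of the fingers, on their centre line; the grasp point (between the pads) lies 19 mm behind it; z points along the fingers, y is the line along which they close (so a half turn about z gives the same grasp; the last joint's range is limited). The gripper opens to 87 mm and grips with 3 to 60 N. Pads are 19 mm wide; open, the fingers measure 117 mm over their backs; the gripper's body (75 mm by 190 mm) begins 51 mm behind the grasp point.
Start: joints at [-1.136, 0.332, -0.065, 1.46, 0.022, 1.35, -0.088], TCP at [0.276, 0.561, 0.223] pointing down, gripper open.
Joint ranges: [-2.6, 2.6], [-0.5, 2.12], [-1.47, 1.34], [0.16, 2.42], [-1.27, 4.41], [0.06, 2.06], [-2.6, 2.6]. Speed limits (rad/s): [2.22, 2.22, 2.79, 2.79, 3.14, 3.14, 3.14].

INTERFACE

Orientations are given as a unit quaternion [x, y, z, w].
In Python, from bench import read_state, cams, workorder gives the robot as it stands.
- The arm moves only by the shell command python3 -m crank 'ROWS' [FORCE]. ROWS is text: rows parted by semicolons, each of 5 numbers parted by spaces: the shift along the tool's x, y, z scaled (see below), then the turn about the tool's z scaled (see below), then the opening, from -1 (shut) to 1 (fully open). In form: dx dy dz yaw jaw; .... A call has 1 to 10 rows; each row shifts and turns the commanded pose from where the row before left it, along the tool's axes as they then stand; what a row does not reach is not made up. The controller multiplies each number of a shift by 200 mm and each number of a turn by 90 degrees. A row lasts 1/10 s, in which the tool goes at most 50 mm and 8.59 degrees, less where a joint would pass 70% of its speed; a pose out of reach is approached as far as the arm can. A call with a number of a shift or a turn outside -1 to 1 is refused whole. A call with a gripper value outside its range is refused whole. The fingers move at their own pace and stop on an object; FORCE is the grip in N (left out, the last holds). Time passes only in rows, so rows that do not move let the fingers close. It gives the time, the measured TCP pose, the force, the opening and the grip force at its end, in the units of the state.
- read_state(): the state, without advancing time (a new reading comes with each control period).
- cams.camera(name): name is "scene" or "top" or "wrist"; returns a dict with "img" (384x512x3 uint8, blue, green, red), "K" (3x3 intrinsics, pixels), "xyz" and "attitude" of the camera in the world; the wrist camera has in their place "mount" (4x4, takes a point from camera to tool coordinates, whose origin is the TCP and whose axes are the flange's). Camera axes: x right, y down, z forward; pixel columns grow to the right and rows downward; lengths in m; the calibration is good to about 2 mm. A picture is of the moment at which its call begins: read the wrist's pose just before it. There is no depth.
- workorder.close_job(): hands the job in; it is judged then, once.
The state is a dict: "time": time; "joint_positions": joint angles; "joint_vel": joint speeds; "joint_torque": joint torques, N m; "ee_pos": TCP position; "eef_rot": TCP orientation; "ft_force": force on the tool from outside, world axes, zero at the start; "torque": the same for the moment, N m; "width": finger opening in m; "grip_force": force on a finger pad.
Only numpy, scipy, OpenCV 4.12 (cv2) and the standard library are available. Lean on these libraries where they do the work, as an engineer would, in place of code of your own. Each camera call takes 0.05 s, during which the arm holds its last target. There are 200 camera calls.

## Working session

There is one attempt and no reset: what is moved stays moved. The work goes in short steps, Python scripts to look and compute and a shell command to move; the robot and the scene stay as the last step left them, time stands still between calls to the robot, and variables do not carry over. Pictures are saved under pics/ and viewed, at most 17 in all, crops included, and the job is handed in when it is done.

```bash
ls; mkdir -p pics
python3 - <<'E'
from bench import read_state,cams
import cv2
s=read_state();print(s)
for n in("scene","top","wrist"):
    c=cams.camera(n);cv2.imwrite(f"pics/{n}0.png",c["img"]);print(n,c["K"],c.get("xyz"),c.get("attitude"),c.get("mount"))
E
```

```text
pics
{'time': 0.0, 'joint_positions': array([-1.13559661,  0.33287885, -0.06470252,  1.46095392,  0.02162161,
        1.34988998, -0.08852069]), 'joint_vel': array([ 0.0013486 ,  0.00033481,  0.00127231,  0.00090169,  0.00016559,
       -0.0009302 ,  0.0001802 ]), 'joint_torque': array([-6.98119275e-04, -6.23236728e+01,  2.42525636e-02, -3.89907753e+01,
       -6.15328085e-02,  3.95387539e-02,  1.16516067e-04]), 'ee_pos': array([0.27607289, 0.56028648, 0.22174357]), 'eef_rot': array([ 2.26902409e-01,  9.73917236e-01, -7.06783098e-04, -1.20100817e-04]), 'ft_force': array([-0.17708379,  0.62995582, -0.34949988]), 'torque': array([-0.00572084,  0.05362871,  0.00212468]), 'grip_force': 0.0, 'width': 0.08725495093380997}
scene [[485.6886249    0.         247.31352411]
 [  0.         485.6886249  185.50897044]
 [  0.           0.           1.        ]] [ 1.44279642 -0.74273482  0.97218142] [ 0.8106869   0.38201814 -0.19220507 -0.39988262] None
top [[478.27013634   0.         252.01777044]
 [  0.         478.27013634 194.93576459]
 [  0.           0.           1.        ]] [0.29677804 0.00492807 1.69425975] [ 0.70563687 -0.70418686  0.06115942 -0.04956814] None
wrist [[302.47551825   0.         256.91044157]
 [  0.         302.47551825 188.26269991]
 [  0.           0.           1.        ]] None None [[-9.04117352e-04 -9.67377962e-01 -2.53335866e-01  6.79865133e-02]
 [ 9.99999578e-01 -8.33004661e-04 -3.87969618e-04  1.32916227e-04]
 [ 1.64283301e-04 -2.53336110e-01  9.67378307e-01 -1.62078412e-01]
 [ 0.00000000e+00  0.00000000e+00  0.00000000e+00  1.00000000e+00]]
```

View pics/top0.png

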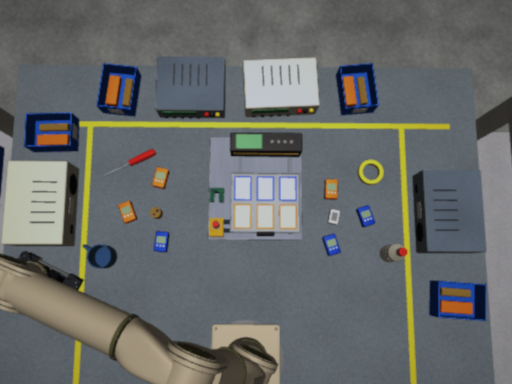

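View pics/scene0.png

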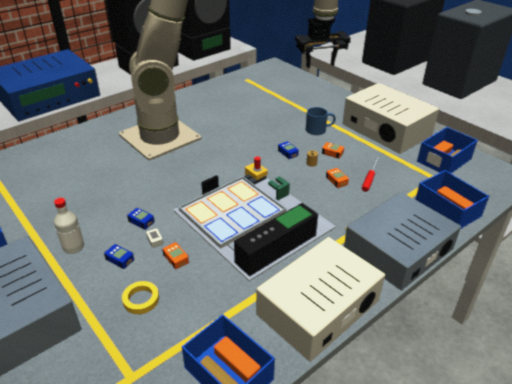

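Top view: six loggers: blue at (161,241), (366,215) and (332,244); orange at (160,177), (127,212) and (331,189). The tray cells are around (242–290, 188–217), the pin at (216,225) and the notch plate at (216,195). The scene view agrees.

```bash
cat > h.py <<'E'
import numpy as np, cv2
from scipy.spatial.transform import Rotation as R
from bench import read_state, cams
def grab(name, save=None):
    s=read_state(); c=cams.camera(name); K=c["K"]
    if name=="wrist":
        M=np.array(c["mount"]); Rt=R.from_quat(s["eef_rot"]).as_matrix()
        Rc=Rt@M[:3,:3]; p=Rt@M[:3,3]+s["ee_pos"]
    else: Rc=R.from_quat(c["attitude"]).as_matrix(); p=np.array(c["xyz"])
    if save: cv2.imwrite(f"pics/{save}.png",c["img"])
    return c["img"],(K,Rc,p)
def cast(cal,uv,z):
    K,Rc,p=cal; uv=np.atleast_2d(uv).astype(float)
    d=(Rc@np.linalg.inv(K)@np.c_[uv,np.ones(len(uv))].T).T
    return p+d*((z-p[2])/d[:,2])[:,None]
HSV={"blue":((105,150,60),(128,255,255)),"orange":((4,150,110),(16,255,255))}
def mask(img,col):
    return cv2.inRange(cv2.cvtColor(img,cv2.COLOR_BGR2HSV),*map(np.array,HSV[col]))
def blobs(img,col,cal,z,amin=30,amax=1e9,close=5):
    m=cv2.morphologyEx(mask(img,col),cv2.MORPH_CLOSE,np.ones((close,close)))
    out=[]
    for c in cv2.findContours(m,cv2.RETR_EXTERNAL,cv2.CHAIN_APPROX_NONE)[0]:
        P=cast(cal,c[:,0],z)[:,:2]
        (x,y),(w,h),a=cv2.minAreaRect((P*1000).astype(np.float32))
        if w<h: w,h,a=h,w,a+90
        if amin<w*h/10<amax: out.append((x/1000,y/1000,w,h,(a+90)%180-90,c[:,0].mean(0)))
    return out
def yaw(): # world angle (deg) of tool y (finger line)
    y=R.from_quat(read_state()["eef_rot"]).as_matrix()[:,1]; return np.degrees(np.arctan2(y[1],y[0]))
def go(x,y,z,ang=None,half=True):
    """units: yaw first (finger line -> world angle ang), then shifts in the turned tool frame"""
    s=read_state(); Rt=R.from_quat(s["eef_rot"]).as_matrix(); t=0
    if ang is not None:
        t=yaw()-ang
        if half: t=(t+90)%180-90
        Rt=Rt@R.from_euler('z',t,degrees=True).as_matrix()
    d=Rt.T@(np.array([x,y,z])-s["ee_pos"])/0.2
    print("yaw %.4f (%.1fdeg) shift %s  j7 %.2f->%.2f"%(t/90,t,np.round(d,4),s["joint_positions"][6],s["joint_positions"][6]+np.radians(t)))
E
python3 - <<'E'
from h import *
img,cal=grab("top")
for c in("blue","orange"):
    for b in blobs(img,c,cal,0.03 ,4): 
        if 80<b[5][0]<400 and 140<b[5][1]<260: print(c,np.round(b[:5],3),b[5].round())
print(yaw())
print(cast(cal,[[216,225]],.12),cast(cal,[[216,195]],.06),cast(cal,[[266,234]],.07))
cv2.imwrite("pics/topc.png",cv2.resize(img[130:260,190:320],None,fx=4.5,fy=4.5,interpolation=cv2.INTER_CUBIC))
E
```

```text
blue [ 0.346  0.491 68.281 51.266  2.685] [103. 256.]
blue [ 0.387 -0.297 67.726 44.459 17.145] [331. 244.]
blue [ 0.397  0.292 68.236 43.937 -6.916] [161. 241.]
blue [ 0.488 -0.421 67.392 44.346 18.315] [365. 216.]
orange [  0.463   0.11   22.015  10.238 -58.634] [214. 222.]
orange [ 0.5    0.414 69.038 43.642 21.293] [127. 211.]
orange [ 0.584 -0.302 68.845 42.704 -1.325] [330. 188.]
orange [  0.622   0.303  68.375  43.361 -13.854] [161. 180.]
orange [  0.655   0.31   23.542  11.397 -62.316] [158. 169.]
63.76936910167397
[[0.44491977 0.09778881 0.12      ]] [[0.55448196 0.10262745 0.06      ]] [[ 0.41937472 -0.06928401  0.07      ]]
```

View pics/topc.png

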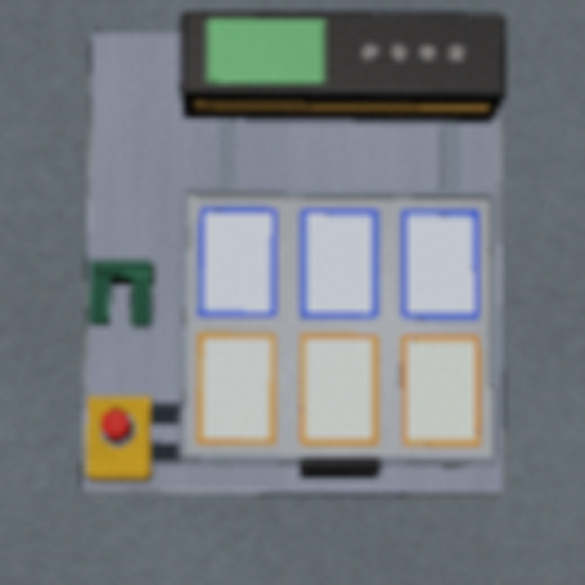

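The crop shows an almost square tray with all six cells empty, the pin standing in the yellow bracket at (117,425), and the green notch at (121,290) opening towards the bracket. Next I move over the tray to measure the cells and pin from close by.

Run:
```python
from h import *
go(.46,-.04,.40,90)
```

```text
yaw -0.2915 (-26.2deg) shift [-0.919  -3.0029 -0.8876]  j7 -0.09->-0.55
```

```bash
python3 -m crank '0 0 -0.2 -0.09 1;0 0 -0.2 -0.09 1;0 0 -0.2 -0.09 1;0 0 -0.2 -0.02 1;-0.06 -0.2 -0.08 0 1;-0.06 -0.2 0 0 1;-0.06 -0.2 0 0 1;-0.06 -0.2 0 0 1;-0.06 -0.2 0 0 1;-0.06 -0.2 0 0 1' 30
python3 -m crank '-0.06 -0.2 0 0 1;-0.06 -0.2 0 0 1;-0.06 -0.2 0 0 1;-0.06 -0.2 0 0 1;-0.06 -0.2 0 0 1;-0.06 -0.2 0 0 1;-0.06 -0.2 0 0 1;-0.06 -0.2 0 0 1;-0.06 -0.2 0 0 1;0 0 0 0 1'
python3 -m crank '0 0 0 0 1;0 0 0 0 1'
python3 - <<'E'
from h import *
s=read_state();print(s["ee_pos"],yaw(),s["joint_vel"].round(3))
img,cal=grab("wrist","w1")
E
```

```text
time: 1.2
ee_pos: [0.3479, 0.3187, 0.3985]
eef_rot: [0.001, 1.0, 0.0, -0.0]
ft_force: [0.9, -0.0, 0.7]
width: 0.0873
grip_force: 0.0
time: 2.2
ee_pos: [0.4552, -0.0455, 0.3986]
eef_rot: [0.005, 1.0, -0.0, 0.0]
ft_force: [-0.3, 0.0, 0.0]
width: 0.0871
grip_force: 0.0
time: 2.4
ee_pos: [0.4547, -0.0386, 0.3984]
eef_rot: [0.0, 1.0, 0.0, -0.0]
ft_force: [0.4, 0.8, -0.3]
width: 0.0871
grip_force: 0.0
[ 0.45474173 -0.03862823  0.39840996] 89.96205337304045 [-0.008 -0.001 -0.008  0.001  0.002  0.     0.003]
```

View pics/w1.png

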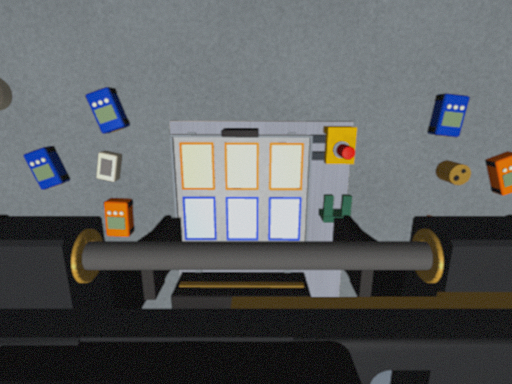

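The wrist view shows all six cells: orange at about (197,166), (242,166) and (286,166), blue at about (199,218), (242,218) and (285,218). The pin is at (345,152), the bracket at (341,146) and the notch at (337,208).

Run:
```python
from h import *
img,cal=grab("wrist"); 
hsv=cv2.cvtColor(img,cv2.COLOR_BGR2HSV)
for c,lo,hi in(("blue",(105,70,80),(128,255,255)),("orange",(8,70,120),(22,255,255))):
    HSV[c]=(lo,hi)
    for b in blobs(img,c,cal,.022,25,1e9,3):
        if 175<b[5][0]<310: print(c,np.round(b[:2],4),np.round(b[2:5],1),b[5].round())
# pin: red
def red(img): 
    h=cv2.cvtColor(img,cv2.COLOR_BGR2HSV); return cv2.inRange(h,(0,150,80),(3,255,255))|cv2.inRange(h,(172,150,80),(180,255,255))
timg,tcal=grab("top")
for im,ca,box in((img,cal,(325,130,365,170)),(timg,tcal,(205,215,228,240))):
    x0,y0,x1,y1=box; m=red(im)[y0:y1,x0:x1]; v,u=np.nonzero(m); print("red",len(u),u.min()+x0,u.max()+x0,v.min()+y0,v.max()+y0,[np.round(cast(ca,[u.mean()+x0,v.mean()+y0],z),4)[0,:2] for z in(.09,.11,.13)])
cv2.imwrite("pics/w1c.png",cv2.resize(img[110:230,295:375],None,fx=5,fy=5,interpolation=cv2.INTER_CUBIC))
```

```text
blue [0.5876 0.0126] [86.3 61.8 -0.1] [284. 218.]
blue [ 0.5865 -0.0676] [88.3 61.7 -0. ] [242. 218.]
blue [ 0.5864 -0.1478] [88.4 61.8 -0.2] [199. 218.]
orange [ 0.7302 -0.071 ] [245.2   3.8  89.3] [241. 286.]
orange [0.487  0.0132] [88. 61.  0.] [286. 166.]
orange [ 0.486  -0.0674] [86.1 61.2 -0. ] [241. 165.]
orange [ 0.4859 -0.1473] [86.1 61.6 -0.1] [197. 165.]
red 136 338 354 145 158 [array([0.4513, 0.1012]), array([0.4486, 0.0952]), array([0.4458, 0.0893])]
red 25 213 218 222 227 [array([0.4498, 0.1015]), array([0.4479, 0.1003]), array([0.4459, 0.0991])]
```

View pics/w1c.png

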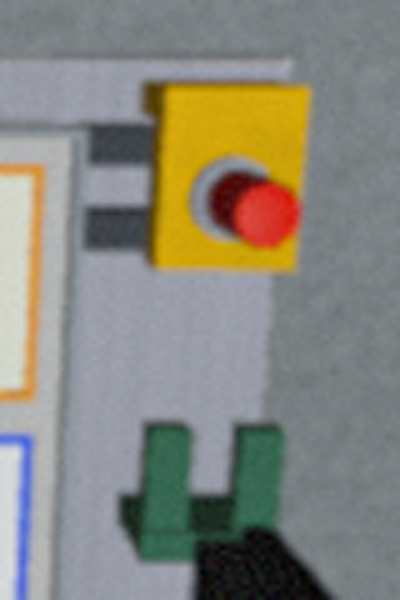

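The cells are square to the world: x = 0.486 for orange and 0.587 for blue, y = 0.013, -0.0675 and -0.1475. The spacings match the given 80 and 100 mm. The pin is near (0.450, 0.100). I'll start with the blue logger at (0.387, -0.297).

```bash
cat >> h.py <<'E'
def plan(*poses):
    """successive (x,y,z,ang) targets; each printed as yaw first, then shift in turned frame"""
    s=read_state(); p=s["ee_pos"]; a=yaw(); j=s["joint_positions"][6]
    for x,y,z,ang in poses:
        t=(a-ang+90)%180-90; a-=t; j+=np.radians(t)
        yv=np.array([np.cos(np.radians(a)),np.sin(np.radians(a)),0]); zv=np.array([0,0,-1.]); xv=np.cross(yv,zv)
        d=np.array([x,y,z])-p; p=np.array([x,y,z])
        print("yaw %.3f  shift %s"%(t/90,np.round(np.array([xv@d,yv@d,zv@d])/.2,3)))
E
python3 - <<'E'
from h import *
plan((.387,-.297,.10,107),(.387,-.297,.006,107),(.387,-.297,.1,107),(.5868,-.1475,.1,90),(.5868,-.1475,.029,90))
E
```

```text
yaw -0.189  shift [ 0.702 -1.136  1.492]
yaw 0.000  shift [0.   0.   0.47]
yaw 0.000  shift [ 0.    0.   -0.47]
yaw 0.189  shift [-0.999  0.747  0.   ]
yaw 0.000  shift [0.    0.    0.355]
```

```bash
python3 -m crank '0 0 0 -0.063 1;0 0 0 -0.063 1;0 0 0 -0.063 1;0.07 -0.114 0.149 0 1;0.07 -0.114 0.149 0 1;0.07 -0.114 0.149 0 1;0.07 -0.114 0.149 0 1;0.07 -0.114 0.149 0 1;0.07 -0.114 0.149 0 1;0.07 -0.114 0.149 0 1'
python3 -m crank '0.07 -0.114 0.149 0 1;0.07 -0.114 0.149 0 1;0.07 -0.114 0.149 0 1;0 0 0 0 1;0 0 0 0 1'
python3 - <<'E'
from h import *
print(read_state()["ee_pos"],yaw())
img,cal=grab("wrist","w2")
for b in blobs(img,"blue",cal,.03,25): print(np.round(b[:2],4),np.round(b[2:5],1),b[5].round())
E
```

```text
time: 3.55
ee_pos: [0.4073, -0.2212, 0.189]
eef_rot: [-0.148, 0.989, 0.0, 0.001]
ft_force: [1.8, 0.1, -0.1]
width: 0.0869
grip_force: 0.0
time: 4.05
ee_pos: [0.3869, -0.2983, 0.1002]
eef_rot: [-0.147, 0.989, 0.0, -0.001]
ft_force: [-0.1, 0.1, 0.9]
width: 0.0867
grip_force: 0.0
[ 0.38686718 -0.29827043  0.10018092] 106.85167370558487
[ 0.3866 -0.2998] [70.3 41.6 17.9] [256. 195.]
```

View pics/w2.png

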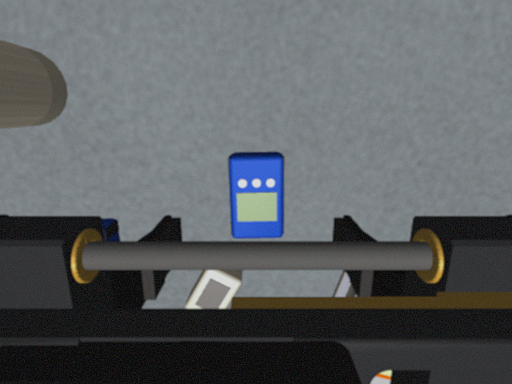

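The wrist view shows the blue logger centred at (256,195) between the open fingers, matching the top-view fix within 3 mm. I'll grasp it and carry it to the blue right cell.

```bash
python3 -m crank '0 -0.005 0.16 0 1;0 0 0.16 0 1;0 0 0.15 0 1;0 0 0 0 1;0 0 0 0 -1;0 0 0 0 -1;0 0 0 0 -1;0 0 0 0 -1;0 0 0 0 -1;0 0 0 0 -1' 30
python3 -m crank '0 0 -0.16 0.063 -1;0 0 -0.16 0.063 -1;0 0 -0.15 0.063 -1;0 0 0 0 -1'
python3 - <<'E'
from h import *
plan((.5868,-.1475,.1,90),(.5868,-.1475,.030,90),(.5868,-.1475,.13,90),(.488,-.421,.10,108))
E
```

```text
time: 5.1
ee_pos: [0.3876, -0.2994, 0.0067]
eef_rot: [-0.147, 0.989, -0.0, 0.0]
ft_force: [0.4, -0.7, 0.8]
width: 0.0469
grip_force: 0.0
time: 5.5
ee_pos: [0.3891, -0.3007, 0.1038]
eef_rot: [0.003, 1.0, -0.001, 0.003]
ft_force: [1.8, -0.2, -3.8]
width: 0.0436
grip_force: 29.9
yaw -0.003  shift [-0.988  0.766  0.019]
yaw 0.000  shift [0.   0.   0.35]
yaw 0.000  shift [ 0.   0.  -0.5]
yaw -0.200  shift [ 0.892 -1.148  0.15 ]
```

```bash
python3 -m crank '-0.141 0.11 0 0 -1;-0.141 0.11 0 0 -1;-0.141 0.11 0 0 -1;-0.141 0.11 0 0 -1;-0.141 0.11 0 0 -1;-0.141 0.11 0 0 -1;-0.142 0.106 0 0 -1;0 0 0.12 0 -1;0 0 0.12 0 -1;0 0 0.06 0 -1'
python3 -m crank '0 0 0.05 0 -1;0 0 0.018 0 -1;0 0 0 0 -1;0 0 0 0 0.4;0 0 0 0 0.4;0 0 0 0 0.4;0 0 0 0 0.4'
python3 -m crank '0 0 -0.17 0 0.4;0 0 -0.17 0 0.4;0 0 -0.16 0 0.4;0 0 0 0 1;0 0 0 0 1'
 python3 - <<'E'
from h import *
plan((.488,-.421,.10,108))
img,cal=grab("wrist")
for b in blobs(img,"blue",cal,.052,15): print(np.round(b[:2],4),np.round(b[2:5],1),b[5].round())
E
```

```text
time: 6.5
ee_pos: [0.5833, -0.1462, 0.037]
eef_rot: [0.0, 1.0, 0.0, -0.002]
ft_force: [-1.4, 0.4, -2.9]
width: 0.0443
grip_force: 29.9
time: 7.2
ee_pos: [0.5851, -0.1469, 0.0266]
eef_rot: [0.001, 1.0, 0.0, -0.0]
ft_force: [-0.3, -0.5, -0.8]
width: 0.0595
grip_force: 0.0
time: 7.7
ee_pos: [0.5855, -0.1468, 0.1271]
eef_rot: [0.001, 1.0, 0.0, 0.0]
ft_force: [0.5, 0.4, -0.6]
width: 0.0701
grip_force: 0.0
yaw -0.201  shift [ 0.887 -1.153  0.136]
[ 0.5746 -0.0053] [58.8 53.5 -0.2] [435. 171.]
[ 0.5833 -0.0764] [76.7 53.2 -0.3] [345. 184.]
[ 0.5831 -0.1475] [78.5 53.  -0.3] [257. 189.]
```

```bash
python3 -m crank '0 0 0 -0.067 1;0 0 0 -0.067 1;0.111 -0.144 0.0 -0.067 1;0.111 -0.144 0 0 1;0.111 -0.144 0 0 1;0.111 -0.144 0.02 0 1;0.111 -0.144 0.02 0 1;0.111 -0.144 0.03 0 1;0.111 -0.144 0.03 0 1;0.111 -0.144 0.036 0 1'
python3 -m crank '0 0 0 0 1;0 0 0 0 1;0 0 0 0 1'
python3 - <<'E'
from h import *
print(read_state()["ee_pos"],yaw())
img,cal=grab("wrist")
for b in blobs(img,"blue",cal,.03,25): 
    print(np.round(b[:2],4),np.round(b[2:5],1),b[5].round())
    if abs(b[0]-.488)<.03 and abs(b[1]+.421)<.03: plan((b[0],b[1],.006,b[4]+90),(b[0],b[1],.12,90),(.5868,-.0675,.12,90),(.5868,-.0675,.0285,90))
E
```

```text
time: 8.75
ee_pos: [0.4844, -0.4139, 0.0981]
eef_rot: [-0.156, 0.988, 0.001, -0.002]
ft_force: [-0.2, 0.2, -0.3]
width: 0.0868
grip_force: 0.0
time: 9.05
ee_pos: [0.4866, -0.4114, 0.0997]
eef_rot: [-0.157, 0.988, 0.001, -0.001]
ft_force: [-0.9, 0.6, -0.7]
width: 0.087
grip_force: 0.0
[ 0.48662379 -0.41139594  0.09971925] 108.06721163913423
[ 0.4876 -0.4236] [70.3 41.9 18.6] [243. 193.]
yaw -0.005  shift [ 0.018 -0.06   0.47 ]
yaw 0.207  shift [ 0.    0.   -0.57]
yaw 0.000  shift [-0.496  1.78   0.   ]
yaw 0.000  shift [0.    0.    0.457]
```

```bash
python3 -m crank '0.018 -0.06 0.07 -0.005 1;0 0 0.15 0 1;0 0 0.15 0 1;0 0 0.1 0 1;0 0 0 0 -1;0 0 0 0 -1;0 0 0 0 -1;0 0 0 0 -1;0 0 0 0 -1;0 0 0 0 -1' 30
python3 -m crank '0 0 0 0 -1;0 0 -0.19 0.07 -1;0 0 -0.19 0.07 -1;0 0 -0.19 0.067 -1;0 0 0 0 -1;0 0 0 0 -1';python3 - <<'E'
from h import *
plan((.5868,-.0675,.12,90),(.5868,-.0675,.0285,90))
E
```

```text
time: 10.1
ee_pos: [0.4865, -0.4256, 0.0073]
eef_rot: [-0.16, 0.987, -0.0, -0.0]
ft_force: [-1.4, 3.9, 3.6]
width: 0.0473
grip_force: 1.7
time: 10.7
ee_pos: [0.4865, -0.4257, 0.1209]
eef_rot: [0.001, 1.0, -0.0, -0.0]
ft_force: [0.6, -0.0, -2.8]
width: 0.0438
grip_force: 30.0
yaw -0.002  shift [-0.501  1.791  0.005]
yaw 0.000  shift [0.    0.    0.457]
```

```bash
python3 -m crank '-0.056 0.199 0 0 -1;-0.056 0.199 0 0 -1;-0.056 0.199 0 0 -1;-0.056 0.199 0 0 -1;-0.056 0.199 0 0 -1;-0.056 0.199 0 0 -1;-0.055 0.199 0 0 -1;-0.055 0.199 0 0 -1;-0.055 0.199 0 0 -1;0 0 0.1 0 -1'
python3 -m crank '0 0 0.15 0 -1;0 0 0.1 0 -1;0 0 0.07 0 -1;0 0 0.04 0 -1;0 0 0 0 -1;0 0 0 0 0.4;0 0 0 0 0.4;0 0 0 0 0.4;0 0 0 0 0.4'
python3 -m crank '0 0 -0.17 0 0.4;0 0 -0.17 0 0.4;0 0 -0.16 0 0.4;0 0 0 0 1;0 0 0 0 1'
 python3 - <<'E'
from h import *
plan((.584,-.302,.10,89))
E
```

```text
time: 11.7
ee_pos: [0.5898, -0.0595, 0.1006]
eef_rot: [-0.003, 1.0, 0.002, 0.001]
ft_force: [0.2, 1.1, -1.9]
width: 0.0435
grip_force: 30.0
time: 12.6
ee_pos: [0.5879, -0.0677, 0.0287]
eef_rot: [0.002, 1.0, 0.0, -0.0]
ft_force: [-0.2, 0.6, -0.1]
width: 0.0598
grip_force: 0.0
time: 13.1
ee_pos: [0.5883, -0.0677, 0.1292]
eef_rot: [0.002, 1.0, 0.0, 0.0]
ft_force: [-0.2, 0.5, -0.2]
width: 0.0697
grip_force: 0.0
yaw 0.009  shift [ 1.000e-03 -1.172e+00  1.460e-01]
```

```bash
python3 -m crank '0 -0.2 0 0.009 1;0 -0.2 0 0 1;0 -0.2 0 0 1;0 -0.2 0.03 0 1;0 -0.2 0.03 0 1;0 -0.172 0.09 0 1;0 0 0 0 1;0 0 0 0 1;0 0 0 0 1'
python3 - <<'E'
from h import *
print(read_state()["ee_pos"],yaw())
img,cal=grab("wrist")
for b in blobs(img,"orange",cal,.03,15): 
    print(np.round(b[:2],4),np.round(b[2:5],1),b[5].round())
    if abs(b[0]-.584)<.03 and abs(b[1]+.302)<.03: plan((b[0],b[1],.006,b[4]+90),(b[0],b[1],.12,90),(.4863,-.1475,.12,90),(.4863,-.1475,.0285,90))
E
```

```text
time: 14.0
ee_pos: [0.5846, -0.3005, 0.098]
eef_rot: [0.008, 1.0, 0.001, -0.001]
ft_force: [0.3, 0.2, 0.3]
width: 0.0873
grip_force: 0.0
[ 0.58455006 -0.30050708  0.09795693] 89.06952729340081
[ 0.5845 -0.3018] [68.5 42.3 -2.3] [255. 196.]
yaw 0.016  shift [ 0.002 -0.007  0.462]
yaw -0.026  shift [ 0.    0.   -0.57]
yaw 0.000  shift [0.491 0.772 0.   ]
yaw 0.000  shift [0.    0.    0.457]
[ 0.4911 -0.1512] [83.6 59.9 -0.3] [464.  65.]
```

```bash
python3 -m crank '0.002 -0.007 0.06 0.016 1;0 0 0.15 0 1;0 0 0.15 0 1;0 0 0.1 0 1;0 0 0 0 -1;0 0 0 0 -1;0 0 0 0 -1;0 0 0 0 -1;0 0 0 0 -1;0 0 0 0 -1' 30
python3 -m crank '0 0 0 0 -1;0 0 -0.19 -0.026 -1;0 0 -0.19 0 -1;0 0 -0.19 0 -1;0 0 0 0 -1;0 0 0 0 -1';python3 - <<'E'
from h import *
plan((.4863,-.1475,.12,90),(.4863,-.1475,.0285,90))
E
```

```text
time: 15.05
ee_pos: [0.5841, -0.3035, 0.0071]
eef_rot: [0.021, 1.0, -0.0, -0.0]
ft_force: [-1.4, 2.5, 1.8]
width: 0.0472
grip_force: 1.0
time: 15.65
ee_pos: [0.584, -0.3035, 0.1208]
eef_rot: [0.001, 1.0, -0.0, -0.0]
ft_force: [0.3, 0.1, -2.7]
width: 0.0441
grip_force: 30.0
yaw -0.001  shift [0.489 0.78  0.004]
yaw 0.000  shift [0.    0.    0.457]
```

```bash
python3 -m crank '0.098 0.156 0 0 -1;0.098 0.156 0 0 -1;0.098 0.156 0 0 -1;0.098 0.156 0 0 -1;0.097 0.156 0 0 -1;0 0 0.05 0 -1;0 0 0.15 0 -1;0 0 0.1 0 -1;0 0 0.1 0 -1;0 0 0.06 0 -1'
python3 -m crank '0 0 0 0 -1;0 0 0 0 -1;0 0 0 0 0.4;0 0 0 0 0.4;0 0 0 0 0.4;0 0 0 0 0.4'
python3 -m crank '0 0 -0.2 0 0.4;0 0 -0.2 0 0.4;0 0 -0.2 0 0.4;0 0 -0.25 0 1;0 0 -0.2 0 1'
 python3 - <<'E'
from h import *
plan((.51,.20,.24,90),(.622,.303,.10,76))
E
```

```text
time: 16.65
ee_pos: [0.4849, -0.147, 0.0265]
eef_rot: [0.001, 1.0, 0.0, -0.002]
ft_force: [-8.6, 4.8, 46.6]
width: 0.0439
grip_force: 30.0
time: 17.25
ee_pos: [0.4864, -0.1472, 0.0288]
eef_rot: [0.001, 1.0, 0.0, -0.0]
ft_force: [0.0, 0.4, 0.5]
width: 0.0598
grip_force: 0.0
time: 17.75
ee_pos: [0.4867, -0.1473, 0.2417]
eef_rot: [0.001, 1.0, -0.0, 0.001]
ft_force: [1.3, 0.6, 1.0]
width: 0.0701
grip_force: 0.0
yaw -0.001  shift [-0.117  1.737  0.009]
yaw 0.156  shift [-0.419  0.635  0.7  ]
```

```bash
python3 -m crank '-0.056 0.188 0 0 1;-0.056 0.188 0 0 1;-0.056 0.188 0 0 1;-0.056 0.188 0 0 1;-0.056 0.188 0 0 1;-0.056 0.188 0 0 1;-0.056 0.188 0 0 1;-0.056 0.188 0 0 1;-0.056 0.188 0 0 1;-0.056 0.188 0 0 1'
python3 -m crank '-0.056 0.188 0 0 1;-0.056 0.188 0 0 1;0 0 0.17 0.052 1;0 0 0.17 0.052 1;0 0 0.17 0.052 1;0 0 0.12 0 1;0 0 0.07 0 1;0 0 0 0 1;0 0 0 0 1;0 0 0 0 1'
python3 - <<'E'
from h import *
print(read_state()["ee_pos"],yaw())
img,cal=grab("wrist")
for b in blobs(img,"orange",cal,.03,15): 
    print(np.round(b[:2],4),np.round(b[2:5],1),b[5].round())
    if abs(b[0]-.622)<.04 and abs(b[1]-.302)<.04: plan((b[0],b[1],.006,b[4]+90),(b[0],b[1],.2,90),(.4863,-.0675,.2,90),(.4863,-.0675,.0295,90))
E
```

```text
time: 18.75
ee_pos: [0.5996, 0.23, 0.2387]
eef_rot: [0.001, 1.0, 0.0, -0.0]
ft_force: [1.1, -0.4, 1.4]
width: 0.0868
grip_force: 0.0
time: 19.75
ee_pos: [0.6226, 0.3042, 0.1006]
eef_rot: [0.123, 0.992, 0.001, 0.001]
ft_force: [-0.4, 0.8, -0.1]
width: 0.0871
grip_force: 0.0
[0.62263233 0.30419654 0.1005757 ] 75.84726948753737
[0.6225 0.3055] [ 68.5  42.6 -13. ] [258. 194.]
yaw -0.013  shift [0.002 0.006 0.472]
yaw -0.145  shift [ 0.    0.   -0.97]
yaw 0.000  shift [ 0.681 -1.865  0.   ]
yaw 0.000  shift [0.    0.    0.852]
[0.5129 0.4206] [ 44.2  44.  -68.4] [379.  21.]
```

```bash
python3 -m crank '0.002 0.006 0.07 -0.013 1;0 0 0.15 0 1;0 0 0.15 0 1;0 0 0.1 0 1;0 0 0 0 -1;0 0 0 0 -1;0 0 0 0 -1;0 0 0 0 -1;0 0 0 0 -1;0 0 0 0 -1' 30
python3 -m crank '0 0 0 0 -1;0 0 -0.17 -0.06 -1;0 0 -0.2 -0.06 -1;0 0 -0.2 -0.025 -1;0 0 -0.2 0 -1;0 0 -0.2 0 -1;0 0 0 0 -1;0 0 0 0 -1';python3 - <<'E'
from h import *
plan((.4863,-.0675,.2,90),(.4863,-.0675,.0295,90))
E
```

```text
time: 20.8
ee_pos: [0.6216, 0.305, 0.0048]
eef_rot: [0.113, 0.994, 0.0, -0.0]
ft_force: [1.0, 0.6, 0.2]
width: 0.0467
grip_force: 0.0
time: 21.6
ee_pos: [0.6219, 0.3051, 0.1991]
eef_rot: [-0.001, 1.0, 0.0, -0.0]
ft_force: [0.3, 0.0, -2.5]
width: 0.0438
grip_force: 30.0
yaw 0.001  shift [ 0.678 -1.863 -0.005]
yaw 0.000  shift [0.    0.    0.852]
```

```bash
python3 -m crank '0.068 -0.186 0 0 -1;0.068 -0.186 0 0 -1;0.068 -0.186 0 0 -1;0.068 -0.186 0 0 -1;0.068 -0.186 0 0 -1;0.068 -0.186 0 0 -1;0.068 -0.186 0 0 -1;0.068 -0.186 0 0 -1;0.067 -0.187 0 0 -1;0.067 -0.188 0 0 -1'
python3 -m crank '0 0 0.17 0 -1;0 0 0.17 0 -1;0 0 0.17 0 -1;0 0 0.14 0 -1;0 0 0.1 0 -1;0 0 0.05 0 -1;0 0 0.03 0 -1;0 0 0.02 0 -1;0 0 0.003 0 -1;0 0 0 0 -1'
python3 -m crank '0 0 0 0 -1;0 0 0 0 0.4;0 0 0 0 0.4;0 0 0 0 0.4;0 0 0 0 0.4'
python3 -m crank '0 0 -0.2 0 0.4;0 0 -0.2 0 0.4;0 0 -0.2 0 0.4;0 0 -0.25 0 1;0 0 -0.2 0 1'
 python3 - <<'E'
from h import *
plan((.5,.414,.24,111),(.5,.414,.1,111))
E
```

```text
time: 22.6
ee_pos: [0.4846, -0.0692, 0.1968]
eef_rot: [-0.001, 1.0, 0.0, -0.002]
ft_force: [0.4, 0.7, -1.8]
width: 0.0438
grip_force: 30.0
time: 23.6
ee_pos: [0.4868, -0.0678, 0.0287]
eef_rot: [-0.001, 1.0, 0.0, -0.0]
ft_force: [-0.5, 0.1, -0.9]
width: 0.044
grip_force: 30.0
time: 24.1
ee_pos: [0.4865, -0.0678, 0.0282]
eef_rot: [-0.001, 1.0, 0.0, -0.0]
ft_force: [-0.3, 1.4, -0.1]
width: 0.0596
grip_force: 0.0
time: 24.6
ee_pos: [0.4867, -0.0678, 0.241]
eef_rot: [-0.001, 1.0, 0.0, 0.0]
ft_force: [0.6, 0.1, -0.6]
width: 0.0697
grip_force: 0.0
yaw -0.233  shift [-0.926  2.225  0.005]
yaw 0.000  shift [0.  0.  0.7]
```

```bash
python3 -m crank '0 0 0 0.086 1;0 0 0 0.086 1;0 0 0 0.086 1;0 0 0 0.086 1;0 0 0 0.086 1;0 0 0 0.086 1;0 0 0 0.086 1;0 0 0 0.086 1;0 0 0 0.082 1;0 0 0 0 1' 
 python3 - <<'E'
from h import *
print(read_state()["joint_positions"].round(2),yaw())
plan((.5,.414,.24,21.3),(.5,.414,.1,21.3))
E
```

```text
time: 25.6
ee_pos: [0.4865, -0.0678, 0.2381]
eef_rot: [0.569, 0.822, -0.0, -0.0]
ft_force: [0.2, 0.2, 0.9]
width: 0.0872
grip_force: 0.0
[ 0.05  0.03 -0.    1.78  0.    1.33  0.41] 20.64558179104785
yaw -0.007  shift [ 2.22   0.938 -0.009]
yaw 0.000  shift [0.  0.  0.7]
```

```bash
python3 -m crank '0.185 0.078 0 -0.007 1;0.185 0.078 0 0 1;0.185 0.078 0 0 1;0.185 0.078 0 0 1;0.185 0.078 0 0 1;0.185 0.078 0 0 1;0.185 0.078 0 0 1;0.185 0.078 0 0 1;0.185 0.078 0 0 1;0.185 0.078 0 0 1'
python3 -m crank '0.185 0.078 0 0 1;0.185 0.078 0 0 1;0 0 0.18 0 1;0 0 0.18 0 1;0 0 0.18 0 1;0 0 0.1 0 1;0 0 0.06 0 1;0 0 0 0 1;0 0 0 0 1'
python3 - <<'E'
from h import *
print(read_state()["ee_pos"],yaw())
img,cal=grab("wrist")
for b in blobs(img,"orange",cal,.03,15): 
    print(np.round(b[:2],4),np.round(b[2:5],1),b[5].round())
    if abs(b[0]-.5)<.04 and abs(b[1]-.414)<.04: plan((b[0],b[1],.006,b[4]),(b[0],b[1],.2,b[4]))
E
```

```text
time: 26.6
ee_pos: [0.4972, 0.3351, 0.2381]
eef_rot: [0.562, 0.827, -0.0, -0.0]
ft_force: [0.1, -0.1, 0.8]
width: 0.0871
grip_force: 0.0
time: 27.5
ee_pos: [0.4997, 0.4143, 0.0993]
eef_rot: [0.563, 0.826, 0.0, -0.0]
ft_force: [-0.4, 0.2, -0.2]
width: 0.0869
grip_force: 0.0
[0.49966325 0.41432089 0.09927661] 21.464539944809452
[0.5004 0.4183] [68.3 42.9 21.4] [259. 193.]
yaw 0.000  shift [0.016 0.01  0.469]
yaw 0.000  shift [ 0.    0.   -0.97]
```

```bash
python3 -m crank '0.016 0.01 0.07 0 1;0 0 0.15 0 1;0 0 0.15 0 1;0 0 0.1 0 1;0 0 0 0 1;0 0 0 0 -1;0 0 0 0 -1;0 0 0 0 -1;0 0 0 0 -1;0 0 0 0 -1' 30
python3 -m crank '0 0 -0.17 0 -1;0 0 -0.2 0.08 -1;0 0 -0.2 0.08 -1;0 0 -0.2 0.078 -1;0 0 -0.2 0 -1;0 0 0 0 -1;0 0 0 0 -1';python3 - <<'E'
from h import *
plan((.4863,.0129,.2,0),(.4863,.0129,.0285,0))
E
```

```text
time: 28.55
ee_pos: [0.5, 0.4178, 0.0046]
eef_rot: [0.564, 0.826, 0.0, -0.0]
ft_force: [0.7, 0.3, 2.0]
width: 0.0699
grip_force: 30.0
time: 29.25
ee_pos: [0.5001, 0.4177, 0.1986]
eef_rot: [0.707, 0.707, 0.0, -0.0]
ft_force: [-0.6, -0.2, -3.3]
width: 0.0701
grip_force: 30.0
yaw -0.000  shift [-2.024 -0.069 -0.007]
yaw 0.000  shift [0.    0.    0.858]
```

```bash
python3 -m crank '-0.203 -0.007 0 0 -1;-0.203 -0.007 0 0 -1;-0.203 -0.007 0 0 -1;-0.203 -0.007 0 0 -1;-0.203 -0.007 0 0 -1;-0.203 -0.007 0 0 -1;-0.203 -0.007 0 0 -1;-0.203 -0.007 0 0 -1;-0.2 -0.007 0 0 -1;-0.2 -0.006 0 0 -1'
python3 -m crank '0 0 0.17 0 -1;0 0 0.17 0 -1;0 0 0.17 0 -1;0 0 0.14 0 -1;0 0 0.1 0 -1;0 0 0.05 0 -1;0 0 0.03 0 -1;0 0 0.02 0 -1;0 0 0.003 0 -1;0 0 0 0 -1'
python3 -m crank '0 0 0 0 -1;0 0 0 0 0.84;0 0 0 0 0.84;0 0 0 0 0.84'
python3 -m crank '0 0 -0.2 0 0.84;0 0 -0.2 0 0.84;0 0 -0.2 0 0.84;0 0 -0.25 0 1;0 0 -0.2 0 1;0 0 0 0 1'
 python3 - <<'E'
from h import *
plan((.397,.292,.24,83),(.397,.292,.1,83))
img,cal=grab("top")
for b in blobs(img,"blue",cal,.03 ,4): 
        if 140<b[5][0]<400 and 140<b[5][1]<260: print(np.round(b[:5],3),b[5].round())
E
```

```text
time: 30.25
ee_pos: [0.4846, 0.0109, 0.1963]
eef_rot: [0.707, 0.707, -0.002, -0.001]
ft_force: [0.4, -0.3, -1.6]
width: 0.0699
grip_force: 30.0
time: 31.25
ee_pos: [0.4863, 0.0129, 0.0281]
eef_rot: [0.707, 0.707, 0.0, -0.0]
ft_force: [0.6, -0.5, -2.3]
width: 0.0698
grip_force: 30.0
time: 31.65
ee_pos: [0.4861, 0.0129, 0.0278]
eef_rot: [0.707, 0.707, -0.0, -0.0]
ft_force: [0.0, 0.2, -0.3]
width: 0.0789
grip_force: 0.0
time: 32.25
ee_pos: [0.4887, 0.013, 0.2436]
eef_rot: [0.707, 0.707, 0.003, 0.003]
ft_force: [0.5, -0.2, -0.3]
width: 0.0868
grip_force: 0.0
yaw -0.923  shift [0.625 1.329 0.018]
yaw 0.000  shift [0.  0.  0.7]
[ 0.397  0.292 68.236 43.937 -6.916] [161. 241.]
[ 0.593 -0.15  72.275 42.658 -0.518] [287. 186.]
[ 0.594 -0.077 68.249 31.994  0.193] [269. 185.]
```

```bash
python3 -m crank '0 0 0 -0.0923 1;0 0 0 -0.0923 1;0 0 0 -0.0923 1;0 0 0 -0.0923 1;0 0 0 -0.0923 1;0 0 0 -0.0923 1;0 0 0 -0.0923 1;0 0 0 -0.0923 1;0 0 0 -0.0923 1;0 0 0 -0.0923 1'
python3 -m crank '0.078 0.166 0 0 1;0.078 0.166 0 0 1;0.078 0.166 0 0 1;0.078 0.166 0 0 1;0.078 0.166 0 0 1;0.078 0.166 0 0 1;0.078 0.166 0 0 1;0.079 0.167 0 0 1;0 0 0.18 0 1;0 0 0.18 0 1'
python3 -m crank '0 0 0.18 0 1;0 0 0.1 0 1;0 0 0.07 0 1;0 0 0 0 1;0 0 0 0 1'
python3 - <<'E'
from h import *
print(read_state()["ee_pos"],yaw())
img,cal=grab("wrist")
for b in blobs(img,"blue",cal,.03,15): 
    print(np.round(b[:2],4),np.round(b[2:5],1),b[5].round())
    if abs(b[0]-.4)<.04 and abs(b[1]-.29)<.04: plan((b[0],b[1],.006,b[4]+90),(b[0],b[1],.2,90))
E
```

```text
time: 33.3
ee_pos: [0.4854, 0.0127, 0.2361]
eef_rot: [0.058, 0.998, -0.0, -0.002]
ft_force: [0.8, 0.7, 0.8]
width: 0.087
grip_force: 0.0
time: 34.3
ee_pos: [0.3933, 0.2929, 0.1641]
eef_rot: [0.059, 0.998, 0.0, -0.0]
ft_force: [1.2, -0.2, -0.2]
width: 0.0868
grip_force: 0.0
time: 34.8
ee_pos: [0.3942, 0.292, 0.0961]
eef_rot: [0.061, 0.998, 0.0, -0.0]
ft_force: [-0.2, -0.2, 0.6]
width: 0.087
grip_force: 0.0
[0.39418502 0.29200794 0.09608575] 83.04626736130449
[0.3952 0.2951] [71.3 42.  -6.1] [261. 198.]
yaw -0.009  shift [-0.002  0.015  0.453]
yaw -0.068  shift [ 0.    0.   -0.97]
```

```bash
python3 -m crank '-0.003 0.015 0.07 -0.009 1;0 0 0.15 0 1;0 0 0.15 0 1;0 0 0.083 0 1;0 0 0 0 -1;0 0 0 0 -1;0 0 0 0 -1;0 0 0 0 -1;0 0 0 0 -1;0 0 0 0 -1' 30
python3 -m crank '0 0 0 0 -1;0 0 -0.17 -0.034 -1;0 0 -0.2 -0.034 -1;0 0 -0.2 0 -1;0 0 -0.2 0 -1;0 0 -0.2 0 -1;0 0 0 0 -1;0 0 0 0 -1';python3 - <<'E'
from h import *
plan((.5868,.0129,.2,90),(.5868,.0129,.0275,90))
E
```

```text
time: 35.85
ee_pos: [0.3951, 0.2949, 0.0055]
eef_rot: [0.054, 0.999, 0.0, -0.0]
ft_force: [-0.3, 0.0, 0.3]
width: 0.0469
grip_force: 0.0
time: 36.65
ee_pos: [0.3952, 0.2946, 0.1991]
eef_rot: [0.0, 1.0, 0.0, -0.0]
ft_force: [-0.1, -0.4, -3.3]
width: 0.0437
grip_force: 30.0
yaw -0.000  shift [-0.958 -1.409 -0.004]
yaw 0.000  shift [0.    0.    0.862]
```

```bash
python3 -m crank '-0.096 -0.141 0 0 -1;-0.096 -0.141 0 0 -1;-0.096 -0.141 0 0 -1;-0.096 -0.141 0 0 -1;-0.096 -0.141 0 0 -1;-0.096 -0.141 0 0 -1;-0.096 -0.141 0 0 -1;-0.096 -0.141 0 0 -1;-0.095 -0.141 0 0 -1;-0.095 -0.14 0 0 -1'
python3 -m crank '0 0 0.17 0 -1;0 0 0.17 0 -1;0 0 0.17 0 -1;0 0 0.14 0 -1;0 0 0.1 0 -1;0 0 0.05 0 -1;0 0 0.03 0 -1;0 0 0.02 0 -1;0 0 0.005 0 -1;0 0 0 0 -1'
python3 -m crank '0 0 0 0 -1;0 0 0 0 0.4;0 0 0 0 0.4;0 0 0 0 0.4;0 0 0 0 0.4'
python3 -m crank '0 0 -0.2 0 0.4;0 0 -0.2 0 0.4;0 0 -0.2 0 0.4;0 0 -0.2 0 1;0 0 -0.2 0 1'
 python3 - <<'E'
from h import *
plan((.43,.02,.38,90))
E
```

```text
time: 37.65
ee_pos: [0.586, 0.0114, 0.1962]
eef_rot: [0.0, 1.0, -0.0, -0.002]
ft_force: [0.7, 1.5, -1.6]
width: 0.0438
grip_force: 30.0
time: 38.65
ee_pos: [0.5868, 0.0128, 0.0284]
eef_rot: [0.0, 1.0, 0.0, -0.0]
ft_force: [-0.3, -1.5, -1.9]
width: 0.0438
grip_force: 30.0
time: 39.15
ee_pos: [0.5865, 0.0128, 0.028]
eef_rot: [0.0, 1.0, 0.0, -0.0]
ft_force: [-0.1, 0.1, -0.3]
width: 0.0594
grip_force: 0.0
time: 39.65
ee_pos: [0.5864, 0.0128, 0.2297]
eef_rot: [0.0, 1.0, 0.0, -0.0]
ft_force: [0.0, 0.5, -0.6]
width: 0.0702
grip_force: 0.0
yaw -0.000  shift [ 0.782  0.036 -0.752]
```

Now I'll back off, check all six and measure the pin from above.

```bash
python3 -m crank '0.1 0.005 -0.1 0 1;0.1 0.005 -0.1 0 1;0.1 0.005 -0.1 0 1;0.1 0.005 -0.1 0 1;0.1 0.005 -0.1 0 1;0.1 0.005 -0.1 0 1;0.1 0.005 -0.1 0 1;0.08 0.005 -0.05 0 1;0 0 0 0 1;0 0 0 0 1'
python3 - <<'E'
from h import *
print(read_state()["ee_pos"],yaw())
img,cal=grab("wrist","w3")
for c in("blue","orange"):
  for b in blobs(img,c,cal,.052,10): print(c,np.round(b[:2],4),np.round(b[2:5],1),b[5].round())
E
```

```text
time: 40.65
ee_pos: [0.431, 0.0208, 0.3779]
eef_rot: [0.0, 1.0, 0.0, -0.0]
ft_force: [0.0, 0.1, -0.0]
width: 0.0871
grip_force: 0.0
[0.43096096 0.02077611 0.37787381] 89.97341955029258
blue [ 0.5662 -0.0675] [44.2 39.  89.8] [206. 231.]
blue [0.5618 0.0126] [54.1 48.1 89.9] [252. 227.]
blue [ 0.5522 -0.1384] [54.9 29.3 89.9] [163. 219.]
orange [0.4603 0.1139] [ 23.   12.4 -36.7] [314. 171.]
orange [0.4797 0.0122] [73.3 40.4 -0.1] [253. 177.]
orange [ 0.492  -0.0677] [101.2  57.4  -3. ] [200. 187.]
orange [ 0.4821 -0.1383] [78.6 57.7 -0.1] [162. 183.]
```

View pics/w3.png

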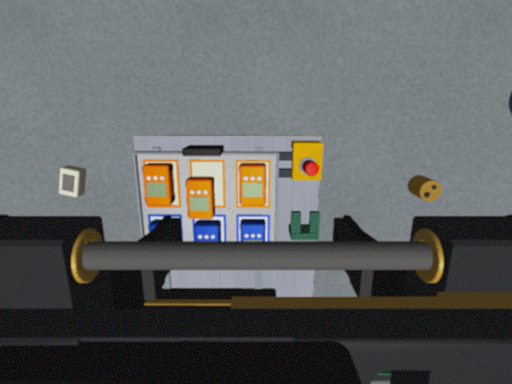

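The orange mid logger has been knocked about 2–3 cm towards the blue row, to (200,198). I'll hover over the middle to measure it and the blue row.

```bash
python3 -m crank '-0.1 -0.06 0.08 0 1;-0.1 -0.06 0.08 0 1;-0.1 -0.06 0.08 0 1;-0.1 -0.06 0.08 0 1;-0.1 -0.06 0.08 0 1;-0.1 -0.06 0.08 0 1;-0.1 -0.06 0.08 0 1;0 0 0.05 0 1;0 0 0 0 1;0 0 0 0 1'
python3 - <<'E'
from h import *
print(read_state()["ee_pos"],yaw())
img,cal=grab("wrist","w4")
for c in("blue","orange"):
  m=mask(img,c)
  for b in blobs(img,c,cal,.052,10,1e9,3): print(c,np.round(b[:2],4),np.round(b[2:5],1),b[5].round())
E
```

```text
time: 41.7
ee_pos: [0.5703, -0.0626, 0.2556]
eef_rot: [-0.0, 1.0, 0.0, -0.001]
ft_force: [-1.0, 0.2, -0.7]
width: 0.0871
grip_force: 0.0
[ 0.57031536 -0.06262751  0.25563997] 90.01134534625363
blue [0.5837 0.0068] [77.3 54.8 -0.1] [313. 176.]
blue [ 0.5836 -0.0671] [77.4 54.8 -0.2] [254. 177.]
blue [ 0.5829 -0.1411] [78.6 54.6 -0.2] [194. 176.]
orange [0.4917 0.0075] [78.3 54.8 -0.3] [320. 109.]
orange [ 0.479  -0.0168] [54.8  6.8 -0.9] [295.  86.]
orange [ 0.4977 -0.0685] [92.5 58.7 -0.4] [254.  94.]
orange [ 0.4905 -0.1407] [78.1 55.3 -0.3] [192.  99.]
```

View pics/w4.png

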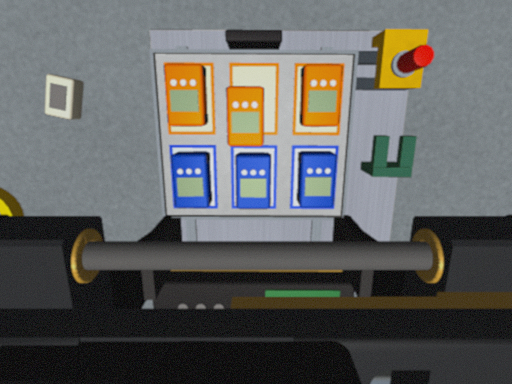

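The view shows the blue row and the two outer orange loggers in their cells. The orange mid logger's top is at about (245,115). I'll separate the bodies from the outlines.

```bash
cat >> h.py <<'E'
def bodies(img,col,cal,z,k=5,box=None):
    m=cv2.morphologyEx(mask(img,col),cv2.MORPH_OPEN,np.ones((k,k)))
    m=cv2.morphologyEx(m,cv2.MORPH_CLOSE,np.ones((7,7)))
    for c in cv2.findContours(m,cv2.RETR_EXTERNAL,cv2.CHAIN_APPROX_NONE)[0]:
        P=cast(cal,c[:,0],z)[:,:2]; (x,y),(w,h),a=cv2.minAreaRect((P*1000).astype(np.float32))
        if w<h: w,h,a=h,w,a+90
        if w*h>800: print(col,"%.4f %.4f  %.1f x %.1f  %.1f"%(x/1000,y/1000,w,h,(a+90)%180-90),c[:,0].mean(0).round())
E
python3 - <<'E'
from h import *
img,cal=grab("wrist")
for c in("blue","orange"): bodies(img,c,cal,.052)
plan((.5064,-.068,.12,90))
E
```

```text
blue 0.5879 0.0114  70.2 x 44.7  -0.0 [315. 180.]
blue 0.5871 -0.1457  68.8 x 45.3  -0.0 [192. 180.]
yaw 0.000  shift [ 0.321 -0.026  0.684]
```

Run:
```python
from h import *
img,cal=grab("wrist")
h=cv2.cvtColor(img,cv2.COLOR_BGR2HSV)
print(h[92,250],h[140,250],h[70,185],h[115,231],h[115,259])
for k in(3,4):
  for c in("blue","orange"): print(k); bodies(img,c,cal,.052,k)
```

```text
[ 19 243 216] [ 21 236 213] [ 17 243 216] [ 20 124 197] [ 19 158 205]
3
blue 0.5882 -0.0681  67.7 x 40.7  -0.0 [253. 180.]
blue 0.5883 0.0114  70.3 x 44.8  -0.0 [317. 179.]
blue 0.5875 -0.1459  68.9 x 45.6  -0.0 [190. 180.]
3
orange 0.4855 0.0123  66.4 x 45.3  -0.0 [322.  88.]
orange 0.4849 -0.1463  67.4 x 43.5  -0.1 [192.  82.]
4
blue 0.5705 -0.0667  39.7 x 29.9  90.0 [254. 165.]
blue 0.5896 0.0127  70.4 x 44.9  -0.0 [318. 181.]
blue 0.5888 -0.1447  69.0 x 45.7  -0.0 [191. 181.]
4
```

```bash
sed -i 's/"orange":((4,150,110),(16,255,255))/"orange":((4,205,110),(24,255,255))/' h.py
python3 - <<'E'
from h import *
img,cal=grab("wrist")
for k in(3,5): bodies(img,"orange",cal,.052,k)
E
```

```text
orange 0.5097 -0.0772  65.5 x 40.3  0.2 [246. 116.]
orange 0.4861 0.0119  67.6 x 44.6  -0.0 [322.  93.]
orange 0.4860 -0.1460  67.6 x 43.0  -0.0 [186.  95.]
orange 0.4478 0.1005  60.9 x 47.7  -0.3 [401.  59.]
orange 0.4861 0.0119  67.6 x 44.6  -0.0 [320.  93.]
orange 0.4855 -0.1459  66.6 x 42.7  -0.4 [189.  93.]
orange 0.4478 0.1005  60.9 x 47.7  -0.3 [401.  59.]
```

```bash
python3 -m crank '0.062 -0.014 0.13 0 0.25;0.062 -0.014 0.13 0 0.25;0.062 -0.014 0.13 0 0.25;0.062 -0.014 0.13 0 0.25;0.062 -0.014 0.13 0 0.25;0 0 0 0 0.25;0 0 0 0 0.25'
python3 - <<'E'
from h import *
print(read_state()["ee_pos"],yaw())
img,cal=grab("wrist","w5")
for k in(3,5,7): bodies(img,"orange",cal,.052,k)
E
```

```text
time: 42.6
ee_pos: [0.5091, -0.077, 0.1271]
eef_rot: [0.0, 1.0, 0.0, 0.0]
ft_force: [1.1, 1.0, 0.3]
width: 0.0546
grip_force: 0.0
[ 0.50910041 -0.07699776  0.12708473] 89.97909294598587
orange 0.5092 -0.0773  67.8 x 41.2  -0.1 [257. 193.]
orange 0.4853 0.0107  75.0 x 42.8  0.1 [368. 164.]
orange 0.4842 -0.1460  74.9 x 42.8  -0.3 [169. 162.]
orange 0.4466 0.0993  59.4 x 47.2  -0.1 [483. 119.]
orange 0.5281 -0.0771  40.9 x 30.0  89.9 [263. 222.]
orange 0.4938 -0.0772  41.2 x 37.0  89.9 [255. 173.]
orange 0.4875 0.0107  70.5 x 42.8  0.1 [364. 169.]
orange 0.4865 -0.1461  70.3 x 42.9  -0.1 [173. 165.]
orange 0.4466 0.0993  59.4 x 47.2  -0.1 [483. 119.]
orange 0.4895 -0.0771  41.0 x 28.5  89.9 [254. 169.]
orange 0.4875 0.0106  70.5 x 42.8  -0.1 [363. 167.]
orange 0.4865 -0.1461  70.3 x 42.9  -0.1 [175. 167.]
orange 0.4466 0.0993  59.4 x 47.1  -0.1 [483. 119.]
```

View pics/w5.png

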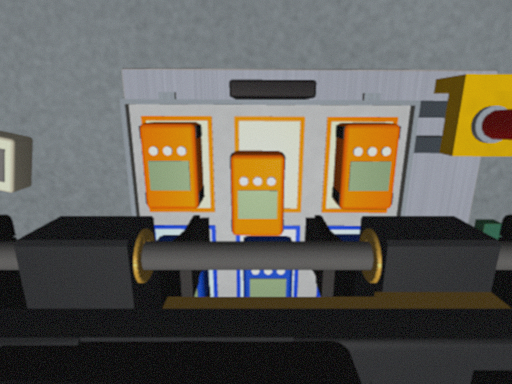

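The logger sits at (.509, -.077), between the fingers with room to either side. I'll re-place it.

```bash
python3 -m crank '0 -0.001 0.15 0 0.25;0 0 0.15 0 0.25;0 0 0.1 0 0.25;0 0 0.06 0 0.25;0 0 0.035 0 0.25;0 0 0 0 0.25;0 0 0 0 -1;0 0 0 0 -1;0 0 0 0 -1;0 0 0 0 -1' 30
python3 -m crank '0 0 -0.1 0 -1;0 0 -0.1 0 -1;0.057 0.025 0 0 -1;0.057 0.025 0 0 -1;0 0 0 0 -1;0 0 0.1 0 -1;0 0 0.05 0 -1;0 0 0.03 0 -1;0 0 0.02 0 -1;0 0 0 0 -1'
python3 -m crank '0 0 0 0 -1;0 0 0 0 -1;0 0 0 0 0.4;0 0 0 0 0.4;0 0 0 0 0.4'
python3 -m crank '0 0 -0.2 0 0.4;0 0 -0.2 0 0.4;0 0 -0.2 0 0.4;0 0 -0.2 0 1;0 0 -0.2 0 1;0 0 -0.2 0 1;0 0 0 0 1;0 0 0 0 1'
python3 - <<'E'
from h import *
print(read_state()["ee_pos"],yaw())
img,cal=grab("wrist")
for c in("blue","orange"): bodies(img,c,cal,.052,3)
plan((.45,.1,.28,90))
E
```

```text
time: 43.65
ee_pos: [0.5091, -0.0773, 0.0279]
eef_rot: [0.0, 1.0, 0.0, 0.0]
ft_force: [-0.3, 0.9, 6.8]
width: 0.0437
grip_force: 30.0
time: 44.65
ee_pos: [0.4856, -0.0673, 0.0277]
eef_rot: [0.0, 1.0, 0.0, -0.001]
ft_force: [-6.0, 0.5, 11.7]
width: 0.0438
grip_force: 30.0
time: 45.15
ee_pos: [0.4858, -0.0674, 0.027]
eef_rot: [0.0, 1.0, 0.0, -0.0]
ft_force: [-0.8, 0.4, 0.2]
width: 0.0581
grip_force: 0.0
time: 45.95
ee_pos: [0.4862, -0.0674, 0.2673]
eef_rot: [0.0, 1.0, 0.0, 0.0]
ft_force: [-0.2, 0.5, -1.4]
width: 0.0853
grip_force: 0.0
[ 0.48617806 -0.06738341  0.26734431] 89.97524989301498
blue 0.5702 -0.0678  39.9 x 38.7  89.2 [256. 226.]
blue 0.5696 0.0115  43.8 x 41.3  -88.0 [315. 225.]
blue 0.5700 -0.1460  44.7 x 41.4  89.9 [199. 227.]
orange 0.4856 0.0117  67.8 x 44.1  -0.1 [320. 163.]
orange 0.4653 -0.0676  40.1 x 27.4  89.9 [257. 147.]
orange 0.4847 -0.1462  66.4 x 43.1  -0.1 [195. 165.]
orange 0.4463 0.1004  58.3 x 47.5  -0.2 [393. 133.]
yaw -0.000  shift [ 0.178  0.837 -0.069]
```

```bash
cat >> h.py <<'E'
def red(img):
    h=cv2.cvtColor(img,cv2.COLOR_BGR2HSV); m=cv2.inRange(h,(0,150,60),(3,255,255))|cv2.inRange(h,(172,150,60),(180,255,255))
    c=max(cv2.findContours(m,cv2.RETR_EXTERNAL,cv2.CHAIN_APPROX_NONE)[0],key=cv2.contourArea); return c[:,0]
E
python3 - <<'E'
from h import *
img,cal=grab("wrist","w6"); import pickle; pickle.dump((img,cal),open("a.pkl","wb"))
E
python3 -m crank '0.018 0.14 -0.01 0 1;0.032 0.14 -0.01 0 1;0.032 0.14 -0.01 0 1;0.032 0.14 -0.01 0 1;0.032 0.14 -0.01 0 1;0.032 0.137 -0.01 0 1;0 0 0 0 1;0 0 0 0 1;0 0 0 0 1'
python3 - <<'E'
from h import *
import pickle
ia,ca=pickle.load(open("a.pkl","rb"))
print(read_state()["ee_pos"])
ib,cb=grab("wrist","w7")
for i,c in((ia,ca),(ib,cb)):
    r=red(i);print(r.min(0),r.max(0),cv2.minEnclosingCircle(r))
cv2.imwrite("pics/w67.png",np.hstack([cv2.resize(ia[90:220,340:460],None,fx=3,fy=3),cv2.resize(ib[90:220,200:330],None,fx=3,fy=3)]))
E
```

```text
time: 46.95
ee_pos: [0.4502, 0.099, 0.2781]
eef_rot: [0.001, 1.0, -0.0, -0.001]
ft_force: [0.6, 0.6, -0.4]
width: 0.0867
grip_force: 0.0
[0.45021497 0.09895683 0.27807238]
[390 131] [420 148] ((405.1000061035156, 138.5), 15.305648803710938)
[253 159] [269 176] ((261.0, 167.5), 9.013978004455566)
```

View pics/w67.png

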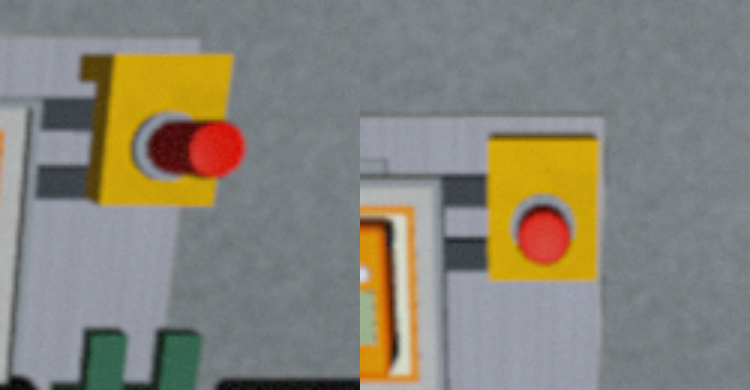

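The crops show the pin in both views: the grip's top disc at (412,139) in the first picture and at (261,168.5) in the second, with the collar on the yellow bracket.

Run:
```python
from h import *
import pickle
ia,ca=pickle.load(open("a.pkl","rb"))
s=read_state();ib,cb=grab("wrist")
def P(c): return c[0]@np.c_[c[1].T,-c[1].T@c[2]]
X=cv2.triangulatePoints(P(ca),P(cb),np.float64([[412],[139.3]]),np.float64([[261],[168.3]])); print("top",(X[:3]/X[3]).T)
for z in(.10,.105,.11,.115,.12): print(z,cast(ca,[412,139.3],z)[0,:2].round(4),cast(cb,[261,168.3],z)[0,:2].round(4))
# yellow top face rectangle, two views
for i,c,box in((ia,ca,(360,90,430,170)),(ib,cb,(220,100,300,200))):
    h=cv2.cvtColor(i,cv2.COLOR_BGR2HSV);m=cv2.inRange(h,(22,180,150),(32,255,255)); m[:, :box[0]]=0;m[:,box[2]:]=0
    q=max(cv2.findContours(m,cv2.RETR_EXTERNAL,cv2.CHAIN_APPROX_NONE)[0],key=cv2.contourArea)[:,0]
    print(cv2.minAreaRect(q.astype(np.float32)))
    for z in(.055,.065,.075):
        print(z,[np.round(v,1) for v in cv2.minAreaRect((cast(c,q,z)[:,:2]*1000).astype(np.float32))])
    h=cv2.inRange(h,(60,60,20),(88,255,255))
    q=np.argwhere(h)[:,::-1];print("green",len(q), q.min(0),q.max(0))
```

```text
top [[0.44937237 0.10333217 0.0917858 ]]
0.1 [0.449  0.0993] [0.4474 0.1032]
0.105 [0.4485 0.0967] [0.4465 0.1031]
0.11 [0.448  0.0942] [0.4455 0.103 ]
0.115 [0.4475 0.0916] [0.4446 0.103 ]
0.12 [0.4471 0.0891] [0.4436 0.1029]
((394.5445556640625, 132.55445861816406), (38.80644989013672, 52.93598175048828), 5.710593223571777)
0.055 [array([445.6,  99.5]), array([46.7, 59. ]), np.float64(89.7)]
0.065 [array([444.8,  95. ]), array([45.5, 57.4]), np.float64(89.7)]
0.075 [array([444.1,  90.5]), array([44.2, 55.8]), np.float64(89.7)]
green 3425 [  0 200] [511 383]
((260.5, 159.0), (46.0, 35.0), 90.0)
0.055 [array([444.4, 103. ]), array([45.3, 59.6]), np.float64(89.8)]
0.065 [array([442.8, 102.9]), array([44.1, 58. ]), np.float64(89.8)]
0.075 [array([441.2, 102.7]), array([43. , 56.5]), np.float64(89.8)]
green 2486 [  0 141] [511 383]
```

The pin top is at (.449, .103, .092) and the bracket top at z≈.047. That fits the 45 mm of grip and collar above the bracket. Next I'll measure the notch from two views.

```bash
python3 -m crank '-0.11 -0.08 0 0 1;-0.11 -0.08 0 0 1;-0.11 -0.08 0 0 1;-0.11 -0.08 0 0 1;-0.11 -0.08 0 0 1;0 0 0 0 1;0 0 0 0 1;0 0 0 0 1'
python3 - <<'E'
from h import *
import pickle
print(read_state()["ee_pos"]); pickle.dump(grab("wrist"),open("c.pkl","wb"))
E
python3 -m crank '0 0.1 0 0 1;0 0.1 0 0 1;0 0.1 0 0 1;0 0.1 0 0 1;0 0.02 0 0 1;0 0 0 0 1;0 0 0 0 1;0 0 0 0 1'
python3 - <<'E'
from h import *
import pickle
print(read_state()["ee_pos"]); pickle.dump(grab("wrist"),open("d.pkl","wb"))
o=[]
for f in "cd":
    i,c=pickle.load(open(f+".pkl","rb")); h=cv2.cvtColor(i,cv2.COLOR_BGR2HSV); m=cv2.inRange(h,(65,60,20),(85,255,255)); m[215:]=0
    q=max(cv2.findContours(m,cv2.RETR_EXTERNAL,cv2.CHAIN_APPROX_NONE)[0],key=cv2.contourArea)[:,0];x,y,w,hh=cv2.boundingRect(q);print(f,x,y,w,hh)
    o.append(cv2.resize(i[y-10:y+60,x-10:x+70],None,fx=5,fy=5,interpolation=cv2.INTER_CUBIC))
cv2.imwrite("pics/notch.png",np.hstack(o))
E
```

```text
time: 47.85
ee_pos: [0.5598, 0.0204, 0.2787]
eef_rot: [0.0, 1.0, 0.0, -0.001]
ft_force: [0.2, 0.0, 0.7]
width: 0.0872
grip_force: 0.0
[0.55983059 0.02035053 0.2787493 ]
time: 48.7
ee_pos: [0.5604, 0.1027, 0.2789]
eef_rot: [0.001, 1.0, -0.0, -0.0]
ft_force: [0.4, -0.5, -0.2]
width: 0.087
grip_force: 0.0
[0.56037399 0.10266628 0.27889422]
c 299 142 42 39
d 239 142 37 38
```

View pics/notch.png

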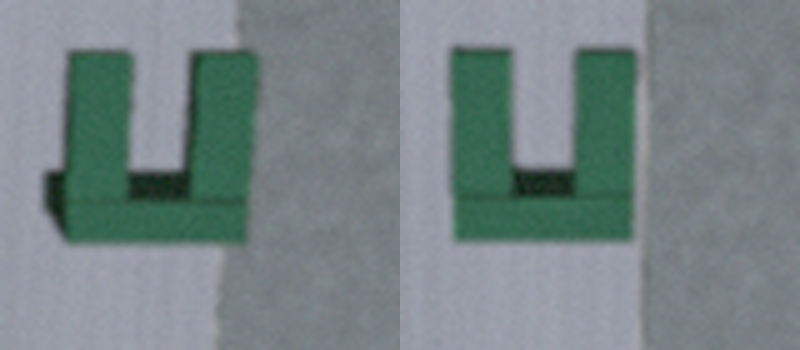

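The two crops show the slot with its mouth upward (towards -x). The closed end's top edge is at (160,199) in the left crop and (144,197) in the right one; the mouth is at row ~51.

Run:
```python
from h import *
import pickle
c=pickle.load(open("c.pkl","rb"))[1];d=pickle.load(open("d.pkl","rb"))[1]
def P(c): return c[0]@np.c_[c[1].T,-c[1].T@c[2]]
for n,a,b in(("end",(160,199),(144,197)),("mouthL",(131,52),(112,50)),("mouthR",(191,52),(176,50)),("outR",(258,52),(236,50))):
    A=np.array(a)/5+[289-.4,132-.4];B=np.array(b)/5+[229-.4,132-.4]
    X=cv2.triangulatePoints(P(c),P(d),A[:,None],B[:,None]);print(n,(X[:3]/X[3]).T.round(4),[cast(d,B,z)[0,:2].round(4) for z in(.047,.055)])
print(yaw());plan((.4493,.1032,.16,90),(.4493,.1032,.058,90))
```

```text
end [[0.57   0.1028 0.055 ]] [array([0.5716, 0.1028]), array([0.57  , 0.1028])]
mouthL [[0.5326 0.0947 0.0487]] [array([0.5328, 0.0946]), array([0.532 , 0.0948])]
mouthR [[0.5332 0.1113 0.0438]] [array([0.5329, 0.1112]), array([0.5321, 0.111 ])]
outR [[0.5323 0.1264 0.0524]] [array([0.5329, 0.1267]), array([0.5321, 0.1262])]
89.88643902852023
yaw -0.001  shift [0.556 0.002 0.595]
yaw 0.000  shift [0.   0.   0.51]
```

```bash
python3 -m crank '0.11 0 0 0 0.1;0.11 0 0 0 0.1;0.11 0 0 0 0.1;0.11 0 0.09 0 0.1;0.116 0.002 0.15 0 0.1;0 0 0.15 0 0.1;0 0 0.15 0 0.1;0 0 0.08 0 0.1;0 0 0 0 0.1;0 0 0 0 0.1'
python3 - <<'E'
from h import *
print(read_state()["ee_pos"]); i,c=grab("wrist","w8"); r=red(i);print(cv2.minEnclosingCircle(r),r.min(0),r.max(0)); u=(r.min(0)+r.max(0))/2
print(cast(c,[cv2.minEnclosingCircle(r)[0]],.092)); plan((.4493,.1032,.058,90))
E
```

```text
time: 49.75
ee_pos: [0.4493, 0.1042, 0.1556]
eef_rot: [0.001, 1.0, 0.0, -0.0]
ft_force: [-0.6, 0.2, 0.6]
width: 0.0479
grip_force: 0.0
[0.44926059 0.10419065 0.15561812]
((256.5, 196.0), 15.403021812438965) [244 181] [268 211]
[[0.44647622 0.1034469  0.092     ]]
yaw -0.001  shift [ 0.002 -0.006  0.49 ]
```

View pics/w8.png

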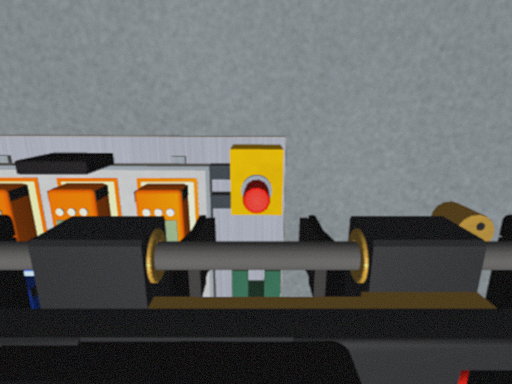

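The pin's top disc is at (256,199), centred between the fingers at x≈.449. I'll grasp it and raise it 60 mm.

```bash
python3 -m crank '0 -0.005 0.15 0 0.1;0 0 0.15 0 0.1;0 0 0.1 0 0.1;0 0 0.06 0 0.1;0 0 0.03 0 0.1;0 0 0 0 0.1;0 0 0 0 -1;0 0 0 0 -1;0 0 0 0 -1;0 0 0 0 -1' 25
python3 -m crank '0 0 0 0 -1;0 0 0 0 -1;0 0 0 0 -1'
```

```text
time: 50.8
ee_pos: [0.4491, 0.1036, 0.0574]
eef_rot: [0.0, 1.0, 0.0, -0.0]
ft_force: [-0.9, -0.2, -0.2]
width: 0.0233
grip_force: 0.0
time: 51.1
ee_pos: [0.4491, 0.1035, 0.0572]
eef_rot: [0.0, 1.0, 0.0, -0.0]
ft_force: [-0.2, -0.3, 3.7]
width: 0.0212
grip_force: 25.0
```

```bash
python3 -m crank '0 0 -0.05 0 -1;0 0 -0.08 0 -1;0 0 -0.08 0 -1;0 0 -0.05 0 -1;0 0 0 0 -1;0 0 0 0 -1'
python3 -m crank '-0.06 -0.002 0 0 -1;-0.1 0 0 0 -1;-0.1 0 0 0 -1;-0.1 0 0 0 -1;-0.1 0 0 0 -1;-0.05 0 0 0 -1;-0.025 0 0 0 -1;0 0 0 0 -1;0 0 0 0 -1'
python3 - <<'E'
from h import *
print(read_state()["ee_pos"],read_state()["width"]); i,c=grab("scene","s2");cv2.imwrite("pics/s2c.png",cv2.resize(i[130:230,220:340],None,fx=5,fy=5))
E
```

```text
time: 51.7
ee_pos: [0.4487, 0.1034, 0.1087]
eef_rot: [0.0, 1.0, -0.0, -0.001]
ft_force: [-0.8, 0.3, -1.0]
width: 0.0213
grip_force: 25.0
time: 52.6
ee_pos: [0.5553, 0.1031, 0.1086]
eef_rot: [0.0, 1.0, 0.0, -0.001]
ft_force: [-0.2, 0.4, -0.6]
width: 0.021
grip_force: 25.0
[0.55528936 0.10306615 0.10861937] 0.020966933003177774
```

View pics/s2c.png

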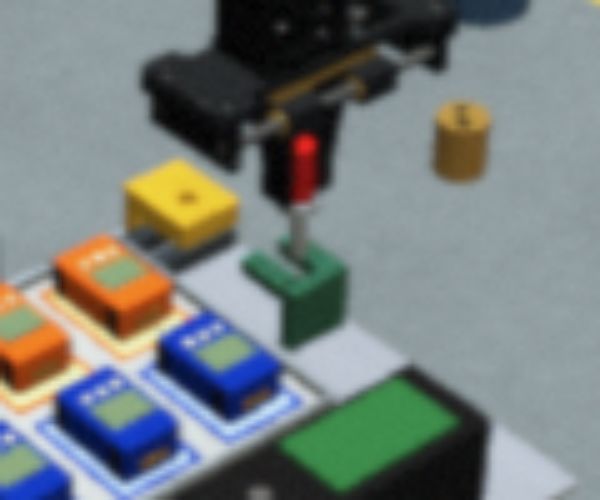

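The pin hangs upright and clear of the bracket, directly above the slot. I'll lower it gently.

```bash
python3 -m crank '0 0 0.04 0 -1;0 0 0.06 0 -1;0 0 0.06 0 -1;0 0 0.02 0 -1;0 0 0 0 -1;0 0 0 0 -1' 
for k in 1; do python3 -m crank '0 0 0.01 0 -1;0 0 0.01 0 -1;0 0 0 0 -1;0 0 0 0 -1'; done
python3 -m crank '0 0 0.01 0 -1;0 0 0.01 0 -1;0 0 0 0 -1;0 0 0 0 -1'
```

```text
time: 53.25
ee_pos: [0.5559, 0.1031, 0.0729]
eef_rot: [0.0, 1.0, 0.0, -0.001]
ft_force: [-0.4, -0.7, -0.5]
width: 0.0212
grip_force: 25.0
time: 53.65
ee_pos: [0.5559, 0.103, 0.0689]
eef_rot: [0.0, 1.0, 0.0, -0.001]
ft_force: [-0.1, 0.3, -0.6]
width: 0.0215
grip_force: 25.0
time: 54.05
ee_pos: [0.5558, 0.103, 0.0647]
eef_rot: [0.0, 1.0, 0.0, -0.001]
ft_force: [-0.1, -0.1, -0.2]
width: 0.0212
grip_force: 25.0
```

```bash
python3 -m crank '-0.015 0 0.01 0 -1;0 0 0.01 0 -1;0 0 0 0 -1;0 0 0 0 -1'
python3 -m crank '0 0 0.007 0 -1;0 0 0 0 -1;0 0 0 0 -1'
python3 -m crank '0 0 0.007 0 -1;0 0 0 0 -1;0 0 0 0 -1'
```

```text
time: 54.45
ee_pos: [0.5594, 0.1031, 0.0629]
eef_rot: [0.0, 1.0, 0.0, 0.0]
ft_force: [-8.4, -1.4, 19.6]
width: 0.0214
grip_force: 25.0
time: 54.75
ee_pos: [0.56, 0.1032, 0.0626]
eef_rot: [0.0, 1.0, 0.0, 0.001]
ft_force: [-11.0, -3.6, 28.0]
width: 0.0214
grip_force: 25.1
time: 55.05
ee_pos: [0.5606, 0.1032, 0.0619]
eef_rot: [0.0, 1.0, 0.0, 0.001]
ft_force: [-10.5, -3.2, 32.4]
width: 0.0214
grip_force: 25.0
```

Contact comes at 6 mm above bracket level, which fits the plate top at .053. I'll relax and release.

```bash
python3 -m crank '0 0 -0.014 0 -1;0 0 0 0 -1;0 0 0 0 0;0 0 0 0 0;0 0 0 0 0;0 0 0 0 0'
python3 -m crank '0 0 -0.1 0 0;0 0 -0.15 0 0;0 0 -0.2 0 0;0 0 -0.2 0 0;0 0 -0.2 0 0;0 0 -0.2 0 0;0 0 0 0 1;0 0 0 0 1;0 0 0 0 1'
python3 - <<'E'
from h import *
print(read_state()["ee_pos"]); i,c=grab("wrist","w9"); j,d=grab("scene","s3")
r=red(i);print(r.min(0),r.max(0)); 
u=[(r[:,0].min()+r[:,0].max())/2, r[:,1].max()-(np.ptp(r[:,0]))/2]; print("pin top at .098:",cast(c,u,.098))
for q in("blue","orange"): bodies(i,q,c,.052,3)
cv2.imwrite("pics/chk.png",np.hstack([cv2.resize(i[60:240,130:330],None,fx=2,fy=2),cv2.resize(j[140:230,240:340],None,fx=4,fy=4)]))
plan((.395,-.07,.25,90),(.395,-.07,.03,90))
E
```

```text
time: 55.65
ee_pos: [0.5587, 0.103, 0.0605]
eef_rot: [0.0, 1.0, 0.0, -0.001]
ft_force: [-0.5, -0.0, -0.6]
width: 0.0417
grip_force: 0.0
time: 56.55
ee_pos: [0.5586, 0.1028, 0.2695]
eef_rot: [0.0, 1.0, -0.0, -0.002]
ft_force: [-0.0, 0.1, -0.5]
width: 0.06
grip_force: 0.0
[0.55856027 0.10284765 0.26947763]
[249 161] [266 182]
pin top at .098: [[0.56016734 0.10303782 0.098     ]]
blue 0.5880 -0.0628  69.7 x 48.4  -0.5 [130. 188.]
blue 0.5869 0.0142  69.4 x 44.9  -0.1 [188. 186.]
blue 0.5869 -0.1400  69.6 x 53.2  0.8 [ 70. 188.]
orange 0.4858 0.0142  67.7 x 43.0  -0.1 [186. 106.]
orange 0.4857 -0.0651  67.7 x 42.9  -0.1 [121. 106.]
orange 0.4850 -0.1451  68.9 x 44.7  -0.2 [ 54. 106.]
orange 0.4471 0.1028  60.1 x 45.7  -0.5 [257.  71.]
yaw -0.000  shift [ 0.818 -0.864  0.097]
yaw 0.000  shift [0.  0.  1.1]
```

View pics/chk.png

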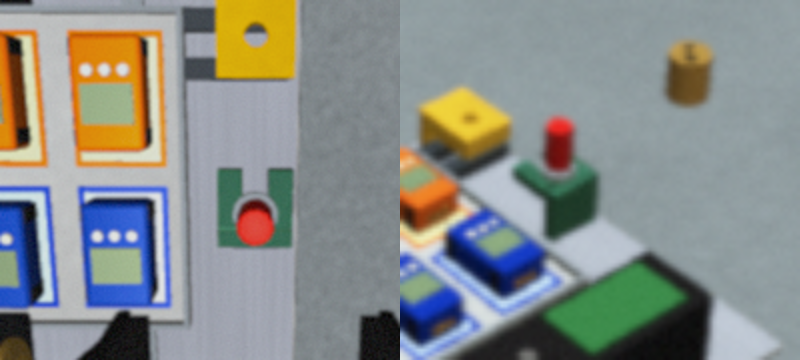

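The pin hangs upright at the closed end, about 2 mm from the seat, and all six loggers are in their cells. Next is the tab.

```bash
python3 -m crank '0.069 -0.085 0.01 0 -1;0.069 -0.085 0.01 0 -1;0.069 -0.085 0.01 0 -1;0.069 -0.085 0.01 0 -1;0.069 -0.085 0.01 0 -1;0.069 -0.085 0.01 0 -1;0.069 -0.085 0.01 0 -1;0.069 -0.085 0.01 0 -1;0.069 -0.085 0 0 -1;0.069 -0.085 0 0 -1'
python3 -m crank '0 0 0 0 -1;0 0 0 0 -1;0 0 0 0 -1'
python3 - <<'E'
from h import *
print(read_state()["ee_pos"]); i,c=grab("wrist","w10")
m=cv2.inRange(i,(0,0,0),(60,60,60)); m[205:]=0
for q in cv2.findContours(m,cv2.RETR_EXTERNAL,cv2.CHAIN_APPROX_NONE)[0]:
    if cv2.contourArea(q)<150: continue
    q=q[:,0];print(cv2.boundingRect(q))
    for z in(.05,.06,.07): print(z,[np.round(v,1) for v in cv2.minAreaRect((cast(c,q,z)[:,:2]*1000).astype(np.float32))])
E
```

```text
time: 57.65
ee_pos: [0.4199, -0.0676, 0.254]
eef_rot: [0.0, 1.0, 0.0, -0.001]
ft_force: [0.5, -0.3, -0.2]
width: 0.0047
grip_force: 0.0
time: 57.95
ee_pos: [0.4212, -0.0662, 0.2546]
eef_rot: [-0.0, 1.0, 0.0, -0.001]
ft_force: [0.9, 0.3, -0.5]
width: 0.0004
grip_force: 0.0
[ 0.4212284  -0.06622349  0.25462164]
(232, 164, 51, 14)
0.05 [array([423.7, -66. ]), array([61.6, 15.3]), np.float64(84.0)]
0.06 [array([421.8, -66.1]), array([59.9, 14.9]), np.float64(84.0)]
0.07 [array([419.8, -66.1]), array([58.2, 14.5]), np.float64(84.0)]
```

```bash
python3 -m crank '0.083 -0.006 0 0 -1;0.083 0 0 0 -1;0 0 0.2 0 -1;0 0 0.2 0 -1;0 0 0.1 0 -1;0 0 0 0 -1;0 0 0 0 -1'
python3 -m crank '0 0 0.15 0 -1;0 0 0.15 0 -1;0 0 0.12 0 -1;0 0 0.08 0 -1;0 0 0.06 0 -1;0 0 0 0 -1;0 0 0 0 -1'
```

```text
time: 58.7
ee_pos: [0.3881, -0.0678, 0.1556]
eef_rot: [-0.0, 1.0, 0.0, -0.001]
ft_force: [0.5, 0.2, 0.6]
width: 0.0003
grip_force: 0.0
time: 59.4
ee_pos: [0.3887, -0.0681, 0.0443]
eef_rot: [0.0, 1.0, 0.0, 0.0]
ft_force: [1.2, -0.5, -0.2]
width: 0.0002
grip_force: 0.0
```

Push gently, 6 mm per row (60 mm/s) at first to find contact.

```bash
python3 -m crank '-0.02 0 0 0 -1;-0.02 0 0 0 -1;-0.02 0 0 0 -1;-0.02 0 0 0 -1;0 0 0 0 -1'
python3 -m crank '-0.01 0 0 0 -1;-0.015 0 0 0 -1;-0.015 0 0 0 -1;-0.015 0 0 0 -1;-0.015 0 0 0 -1;-0.015 0 0 0 -1;-0.015 0 0 0 -1;-0.015 0 0 0 -1;-0.015 0 0 0 -1;-0.01 0 0 0 -1'
```

```text
time: 59.9
ee_pos: [0.4042, -0.0681, 0.0431]
eef_rot: [0.0, 1.0, 0.0, -0.0]
ft_force: [-0.2, 0.1, 0.6]
width: 0.0006
grip_force: 0.0
time: 60.9
ee_pos: [0.4318, -0.0682, 0.0428]
eef_rot: [0.0, 1.0, 0.0, -0.001]
ft_force: [-3.4, -1.3, 0.9]
width: 0.0008
grip_force: 1.3
```

```bash
python3 -m crank '-0.01 0 0 0 -1;-0.015 0 0 0 -1;-0.015 0 0 0 -1;-0.015 0 0 0 -1;-0.015 0 0 0 -1;-0.015 0 0 0 -1;-0.015 0 0 0 -1;-0.015 0 0 0 -1;-0.015 0 0 0 -1;-0.01 0 0 0 -1'
python3 -m crank '-0.005 0 0 0 -1;-0.005 0 0 0 -1;-0.005 0 0 0 -1;-0.005 0 0 0 -1;0 0 0 0 -1'
```

```text
time: 61.9
ee_pos: [0.4599, -0.0681, 0.043]
eef_rot: [0.0, 1.0, 0.0, -0.0]
ft_force: [-2.4, -1.4, -0.2]
width: 0.0006
grip_force: 1.3
time: 62.4
ee_pos: [0.4638, -0.068, 0.043]
eef_rot: [0.0, 1.0, 0.0, -0.0]
ft_force: [-1.2, -0.9, -0.3]
width: 0.0007
grip_force: 0.7
```

```bash
python3 -m crank '-0.01 0 0 0 -1;-0.01 0 0 0 -1;0 0 0 0 -1;0 0 0 0 -1'
python3 -m crank '-0.01 0 0 0 -1;-0.01 0 0 0 -1;0 0 0 0 -1;0 0 0 0 -1'
```

```text
time: 62.8
ee_pos: [0.4656, -0.068, 0.0426]
eef_rot: [0.0, 1.0, 0.0, -0.003]
ft_force: [-12.7, 0.1, 8.9]
width: 0.0003
grip_force: 6.3
time: 63.2
ee_pos: [0.4656, -0.0681, 0.042]
eef_rot: [0.001, 1.0, 0.0, -0.007]
ft_force: [-32.8, 0.6, 26.5]
width: 0.0005
grip_force: 15.9
```

The tray stopped at .4656 with the force rising, so it is against the dock. I'll back off, lift and check.

```bash
python3 -m crank '0.04 0 0 0 -1;0.1 0 0 0 -1;0.1 0 0 0 -1;0 0 -0.15 0 -1;0 0 -0.2 0 -1;0 0 -0.2 0 -1;0 0 -0.2 0 -1;0 0 -0.2 0 -1;0 0 -0.2 0 -1;0 0 0 0 -1'
python3 -m crank '-0.15 0 -0.05 0 -1;-0.2 0 0 0 -1;-0.2 0 0 0 -1;-0.2 0 0 0 -1;0 0 0 0 -1;0 0 0 0 -1;0 0 0 0 -1'
python3 - <<'E'
from h import *
print(read_state()["ee_pos"]); i,c=grab("wrist","w11"); j,d=grab("scene","s4")
for q in("blue","orange"): bodies(i,q,c,.052,3)
for q,lo,hi in(("blue",(105,70,80),(128,255,255)),("orange",(8,70,120),(22,255,255))):
    HSV[q]=(lo,hi)
    for b in blobs(i,q,c,.022,25,1e9,3): print("outline",q,np.round(b[:2],4),np.round(b[2:5],1))
cv2.imwrite("pics/end.png",np.hstack([i[:260],cv2.resize(j[130:260,180:320],None,fx=2,fy=2)]))
E
```

```text
time: 64.2
ee_pos: [0.4267, -0.0681, 0.2786]
eef_rot: [0.0, 1.0, -0.0, 0.005]
ft_force: [0.0, 0.4, 1.0]
width: 0.0005
grip_force: 0.0
time: 64.9
ee_pos: [0.5734, -0.0682, 0.2829]
eef_rot: [0.0, 1.0, 0.0, -0.0]
ft_force: [-0.7, 0.7, 0.4]
width: 0.0007
grip_force: 0.0
[ 0.57342235 -0.06818207  0.28287254]
blue 0.6278 0.0113  44.7 x 39.8  89.9 [316. 201.]
blue 0.6240 -0.0678  39.6 x 32.6  89.9 [257. 200.]
blue 0.6268 -0.1467  45.5 x 41.2  89.9 [200. 202.]
orange 0.5427 0.0115  65.1 x 44.6  -0.1 [319. 138.]
orange 0.5425 -0.1465  65.2 x 43.4  -0.2 [197. 140.]
orange 0.5229 -0.0675  39.8 x 28.6  89.2 [258. 123.]
orange 0.4476 0.1005  60.5 x 47.9  -0.4 [397.  59.]
outline blue [0.6312 0.0122] [61.5 54.7 89.9]
outline blue [ 0.6311 -0.0674] [61.3 54.7 89.9]
outline blue [ 0.6309 -0.1479] [61.6 54.7 89.9]
outline orange [ 0.7318 -0.0424] [73.1  6.2  0.8]
outline orange [ 0.7317 -0.0948] [73.1  6.2 -1. ]
outline orange [0.5473 0.0127] [86.7 61.6 -0.1]
outline orange [ 0.5471 -0.0673] [87.  61.2 -0.5]
outline orange [ 0.5457 -0.1474] [86.6 61.3 -0.1]
outline orange [0.4432 0.1147] [67.7 52.4 -0.1]
```

View pics/end.png

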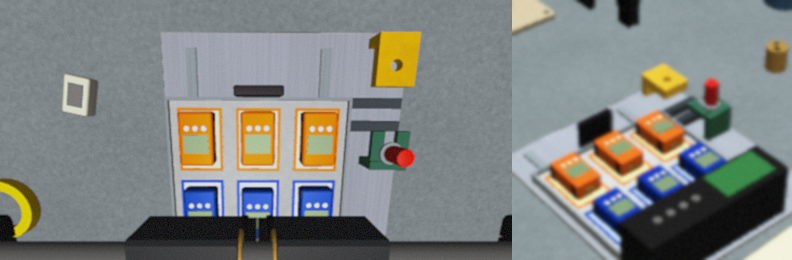

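The final view shows the tray moved about 60 mm and against the dock, all six loggers inside their outlines, and the pin upright in the notch. The arm is clear.

```bash
python3 -c "
from bench import workorder
print(workorder.close_job())"
```

```text
the job is handed in; nothing more can be done
None
```

I handed the job in at about 65 s of the 210 s: all six loggers lie in their colour cells (one was knocked aside and re-placed), the pin hangs upright in the green notch, the tray is against the dock, and no bystanders were touched; the hand-in returned no verdict.

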